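Walk a stuck carved block out of its holding board with a mallet

TASK

The carved block has swollen tight between the battens of its holding board. Take the mallet and knock the block loose with light taps on its back edge, left and right of the end stop in turn, so that it walks out towards the open front; never force it once it locks, and keep the hand off it until the cheeks have let it go. Then stand the mallet back on the bench and lift the block by its boss onto the middle of the cork mat, face up, leaving the other things on the bench alone.

Things in the scene. Friction and masses are not known exactly. Their poses are not given: they have to be found in the camera images.
- seat (a point): Centre of the block's place on the holding board, on the board's upper face, 18 mm over the bench. x points from the board's open front end to its closed back end, y to its left, z up. The board is fixed plywood, 145 mm (x) by 230 mm (y), with two wooden battens 30 mm high, inner faces at y = +-80.8 mm, x from -62 to 32 mm. The block slides out towards -x.
- stop_top (a point): Top centre of the end stop at the back of the holding board, axes as seat: a wooden piece 30 mm wide (y +-15 mm), 22 mm long (x from 31 to 53 mm of the seat), 32 mm high. On either side of it, between stop and batten (15 to 81 mm off the middle), a bay open to the top and the back gives room for the mallet's head to reach the block's back edge and to follow it in.
- cheek_mid (a point): Middle of the left one of two hardwood strips (cheeks), 20 mm long, let into the battens at x = 10 to 30 mm and y = +-80 mm of the seat. They pinch the block's two ends with about 19 N each, giving by 0.8 mm at most. Once the block's middle has come 20 mm out of the seat its back face is past them and it slides freely on the board.
- block_mid (a point): Centre of the carved wooden block's body, 17 mm over its underside; x, y, z as seat while it sits there. 60 mm along x, 160 mm along y, 34 mm high, 0.22 to 0.37 kg, a round boss on the middle of its top. At the start its middle is within 1 mm of the seat's and its back face close to the end stop; it is skewed by up to 0.02 rad either way and has 0.8 mm of play to each batten.
- back_left (a point): Point on the block's back face at half height, 48 mm left (+y) of its middle: where to tap its left end, pushing towards -x. This end starts to come at 9 to 16 N, the block pivoting on its right end. After a few mm (some 7 from one extreme to the other, 0.03 rad of skew either way) it racks and locks: harder pushing does not help, the other end must come next.
- back_right (a point): The same 48 mm right (-y) of the middle, for the right end, which comes as the left one does. An end that already leads may be locked from the start. A dozen light taps or fewer bring the block out. More than 22 N of the mallet on the block bruises the wood.
- boss_mid (a point): On the axis of the block's boss, at the height to grip it: 14 mm over the block's top, 48 mm over its underside. The boss is a round bud 42 mm in diameter, straight-sided for 25 mm, 37 mm high in all; the centre of mass of the block lies below it.
- mallet_handle (a point): Middle of the handle of the small round carver's palm mallet, on its axis, 78 mm over its foot, z up the handle. The mallet (0.42 kg) stands head down on the bench: a brass head 44 mm in diameter and 50 mm high, then a short round wooden handle 22 mm in diameter, straight up to 100 mm; 106 mm in all. It strikes with the side of its head, any way round.
- mallet_head (a point): Centre of the mallet's head, on its axis, 25 mm over its foot and 53 mm below the middle of the handle.
- mat_top (a point): Centre of the upper face of the square cork mat, 180 x 180 x 5 mm, fixed flat on the bench to one side of the holding board; the mallet stands on the other side (which is which varies).
- gouge_mid (a point): Bystander, to be left alone: carving gouge with wooden handle, 235 mm long, lying on the bench at the left, beyond the mat's or mallet's place. The point is at its middle.
- chisel_mid (a point): Bystander, to be left alone: wide carving chisel, 235 mm long, lying on the bench beyond the holding board. The point is at its middle.
- skew_mid (a point): Bystander, to be left alone: small dark-handled carving chisel, 210 mm long, lying on the far part of the bench to the left. The point is at its middle.
- brush_mid (a point): Bystander, to be left alone: bench brush, 135 mm long, lying near the robot on the right. The point is at its middle.
- square_mid (a point): Bystander, to be left alone: small try square, wooden stock and steel blade, lying on the far part of the bench to the right. The point is at its middle.
- offcut_mid (a point): Bystander, to be left alone: wooden offcut, 70 x 95 x 28 mm, near the robot on the left. The point is at its middle.
- pencil_mid (a point): Bystander, to be left alone: flat carpenter's pencil, 130 mm long, lying between the robot and the holding board. The point is at its middle.
- mallet: The mallet as a whole; its origin is at the centre of its head's flat foot, z up along the handle.
- block: The carved block as a whole; its origin is at the centre of its underside.
Not all that is in view belongs to the job. What is shaped like the mallet but black or pink is not meant.

How it is judged:
On the way, in this order (a step that is already met when the one before it is completed fails the run):
1. the mallet has been taken up off the bench (height (world z) of mallet_head above 0.035 m and contact force between the fingers and mallet above 2 N), for 0.2 s.
2. the block has walked out of the cheeks' grip (its middle 18 mm or more towards the open front), still lying on the board (x of block_mid in the frame of seat below -0.018 m and z of block_mid in the frame of seat below 0.027 m), for 0.1 s.
3. the mallet stands on the bench again, let go (angle between mallet_head's own z axis and vertical below 0.1 rad and height (world z) of mallet_head below 0.028 m and contact force between the fingers and mallet below 0.3 N and linear speed of mallet below 0.02 m/s), for 0.2 s.
At the end, for the whole second after the job is handed in: The block lies face up and flat on the cork mat, its centre within 35 mm of the mat's centre, at rest; the mallet stands upright on its head on the bench, at rest; both let go (horizontal distance between block_mid and mat_top below 0.035 m and height (world z) of block_mid between 0.018 and 0.026 m and angle between block_mid's own z axis and vertical below 0.06 rad and linear speed of each of block, mallet below 0.02 m/s and angle between mallet_head's own z axis and vertical below 0.1 rad and height (world z) of mallet_head between 0.021 and 0.028 m); the robot touches nothing.
It fails at once if the mallet presses on the block with more than 22 N (contact force between mallet and block above 22 N).
It fails at once if the hand or arm touches the block while the cheeks still hold it (less than 17.5 mm out) ((x of block_mid in the frame of seat between -0.0175 and 0.02 m and z of block_mid in the frame of seat below 0.027 m and y of block_mid in the frame of seat between -0.02 and 0.02 m) and contact force between any of the fingers, the arm and block above 1 N).
It fails at once if the block is dropped (it falls faster than 0.6 m/s with no finger on it) (linear speed of block above 0.6 m/s and contact force between the fingers and block below 0.2 N).
It fails at once if a bystander is shifted by more than 25 mm (distance of any of gouge_mid, chisel_mid, skew_mid, brush_mid, square_mid, offcut_mid, pencil_mid from where it was at the start of the episode above 0.025 m).
It also fails if it takes over 69 s, if anything falls off the work surface, if the arm or the gripper's body presses on something with over 40 N, if the wrist force passes 120 N, or if a joint passes its speed limit or range.

ROBOT

A 7-joint arm with a two-finger parallel gripper is mounted at the origin on the work surface. World frame = base frame: x ahead of the robot, y to its left, z up, the work surface at z = 0. Lengths are in m, angles in rad, forces in N, time in s.
With the tool pointing down it reaches from about 0.425 to 0.925 m from the base axis. Payload 6.8 kg.
Tool frame: the origin (TCP) lies at the very end of the fingers, on their centre line; the grasp point (between the pads) lies 19 mm behind it (r.grip_depth is the distance from the TCP to the grasp point, in m); z points along the fingers, y is the direction in which the jaws open and shut (so a half turn about z gives the same grasp; the last joint's range is limited). The gripper opens to 85 mm and grips with 20 to 120 N. Pads are 22 mm wide; open, the fingers measure 114 mm over their backs; the gripper's body (76 mm by 85 mm) begins 54 mm behind the grasp point. The pads swing forward as they close: fully open they stand 13 mm farther back than shut.
Start: joints at [-1.397, 0.477, 0.022, 1.555, -0.011, 1.109, -0.083], TCP at [0.188, 0.648, 0.231] pointing down, gripper open.
Joint ranges: [-2.96, 2.96], [-0.34, 2.1], [-1.41, 1.46], [0.24, 2.44], [-1.37, 4.51], [0.17, 1.92], [-2.96, 2.96]. Speed limits (rad/s): [2.39, 2.39, 3.14, 3.14, 3.14, 3.14, 3.14].

INTERFACE

Orientations are given as a rotation vector (axis times angle).
In Python, from bench import r, grab_frame gives the robot as it stands. The module is installed in compiled form; this text tells all that it offers.
- The arm moves only by the tool play_rows, never from a script. Its argument "increments" is a list of rows, each a list of 7 numbers: the shift along the tool's x, y, z in mm, then the turn, a rotation vector about the tool's x, y, z in rad, then the closure in counts, from 0 (fully open) to 255 (shut). In form: [[tx, ty, tz, rx, ry, rz, claw], ...]. A call has 1 to 5 rows; each row shifts and turns the pose as measured when the row begins, along the tool's axes as they then stand; what a row does not reach is not made up. A row lasts 1/10 s, in which the tool goes at most 50 mm and 8.59 degrees, less where a joint would pass 70% of its speed; a pose out of reach is approached as far as the arm can. A call is refused whole if a number of a shift passes 50 or a number of a turn 0.15, either way. A call with a gripper value outside its range is refused whole. The fingers move at their own pace and stop on an object; "force" is the grip in N (left out, the last holds). Time passes only in rows, so rows that do not move let the fingers close. It gives the time, the measured TCP pose, the force and the opening at its end, in the units of the state.
- r.get_obs(): the state, without advancing time (a new reading comes with each control period).
- grab_frame(name): name is "side" or "top" or "wrist"; returns a dict with "color" (420x560x3 uint8, blue, green, red), "depth" (420x560 float32, m along the optical axis (not along the pixel's ray), 0 where there is no reading), "K" (3x3 intrinsics, pixels), "T" (4x4, takes a point from camera to world coordinates). Camera axes: x right, y up, looking along -z (the intrinsics and any distortion apply to the point x, -y, -z); pixel columns grow to the right and rows downward; lengths in m; the calibration is good to about 2 mm. A picture is of the moment at which its call begins.
- r.hand_in(): hands the job in, once; it reports no verdict.
The state is a dict: "clock": time; "joints": joint angles; "qvel": joint speeds; "tau": joint torques, N m; "tcp_pos": TCP position; "orientation": TCP orientation; "contact_force": force on the tool from outside, world axes, zero at the start; "moment": the same for the moment, N m; "grip_width": finger opening in m.
Only numpy, scipy, OpenCV 4.12 (cv2) and the standard library are available. Lean on these libraries where they do the work, as an engineer would, in place of code of your own. Each camera call takes 0.05 s, during which the arm holds its last target.

## Working session

There is one attempt and no reset: what is moved stays moved. The work goes in short steps, Python scripts to look and compute and a tool call to move; the robot and the scene stay as the last step left them, time stands still between calls to the robot, and variables do not carry over. Pictures are saved under pics/ and viewed, and the job is handed in when it is done.

Besides the shell and the picture viewer there is one more tool, called after "Call:" as name([rows], argument=value, ...), one row to a line, values as JSON. play_rows: Moves the arm, as the interface text tells. Its arguments: {"type":"object","properties":{"increments":{"type":"array","items":{"type":"array","items":{"type":"number"}}},"force":{"type":"number"}},"required":["increments"]}

```bash
ls; mkdir -p pics
cat > h.py <<'E'
import numpy as np, cv2
from bench import r, grab_frame
from scipy.spatial.transform import Rotation as R
def snap(name,fn):
    f=grab_frame(name); cv2.imwrite('pics/'+fn+'.png',f['color']); np.savez('pics/'+fn+'.npz',**f); return f
def load(fn): return dict(np.load('pics/'+fn+'.npz'))
def px(f,u,v,d=None):
    K,T=f['K'],f['T']
    if d is None:
        p=f['depth'][int(v)-1:int(v)+2,int(u)-1:int(u)+2]; d=np.median(p[p>0])
    x=(u-K[0,2])/K[0,0]*d; y=(v-K[1,2])/K[1,1]*d
    return (T@np.array([x,-y,-d,1]))[:3]
def pz(f,u,v,z):
    a=px(f,u,v,0.1);b=px(f,u,v,1.0); return a+(b-a)*(z-a[2])/(b[2]-a[2])
def proj(f,p):
    q=np.linalg.inv(f['T'])@np.append(p,1); d=-q[2]
    return f['K'][0,0]*q[0]/d+f['K'][0,2], f['K'][1,1]*-q[1]/d+f['K'][1,2]
E
python3 - <<'E'
from h import *
print(r.get_obs())
for n in ['top','side','wrist']:
    f=snap(n,n+'0'); print(n,f['K'].tolist(),f['T'].round(3).tolist(),f.keys())
E
```

```text
pics
{'clock': 0.0, 'joints': array([-1.39713919,  0.47784148,  0.02233808,  1.55648485, -0.01152046,
        1.10929371, -0.08309514]), 'qvel': array([-1.79373847e-04, -5.24665737e-04, -1.30071530e-03, -1.18823632e-04,
        2.15653609e-05, -2.57407888e-03, -5.09821622e-04]), 'tau': array([-5.78538165e-04, -5.96459949e+01,  1.60766255e+00, -2.81186736e+01,
        1.24937898e-02,  9.71287343e-03, -7.70415880e-06]), 'tcp_pos': array([0.18751902, 0.64779336, 0.23028384]), 'orientation': array([-4.41071547e-01, -3.11032980e+00,  2.97498965e-03]), 'contact_force': array([3.69975605e-04, 7.19859972e-01, 3.81582282e-01]), 'moment': array([ 0.05113385, -0.00024663,  0.00266377]), 'grip_width': 0.08548572189211807}
top [[477.4079253413886, 0.0, 276.20867709828707], [0.0, 477.4079253413886, 216.46610478700745], [0.0, 0.0, 1.0]] [[-0.006, 0.996, -0.094, 0.417], [-1.0, -0.007, -0.011, 0.051], [-0.012, 0.094, 0.996, 1.372], [0.0, 0.0, 0.0, 1.0]] dict_keys(['color', 'depth', 'K', 'T'])
side [[391.6772648913748, 0.0, 280.63935105551013], [0.0, 391.6772648913748, 211.48211067031633], [0.0, 0.0, 1.0]] [[0.714, 0.374, -0.591, -0.17], [-0.7, 0.385, -0.602, -0.656], [0.003, 0.843, 0.537, 0.704], [0.0, 0.0, 0.0, 1.0]] dict_keys(['color', 'depth', 'K', 'T'])
wrist [[366.6944086207903, 0.0, 280.8191617826273], [0.0, 366.6944086207903, 210.3687646897576], [0.0, 0.0, 1.0]] [[0.278, -0.927, -0.253, 0.124], [0.961, 0.268, 0.074, 0.666], [-0.001, -0.264, 0.965, 0.373], [0.0, 0.0, 0.0, 1.0]] dict_keys(['color', 'depth', 'K', 'T'])
```

View pics/top0.png

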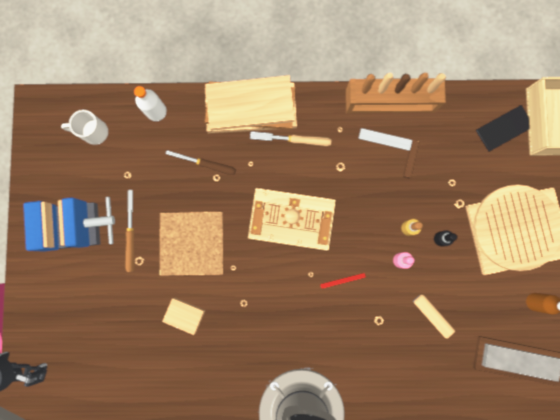

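View pics/side0.png

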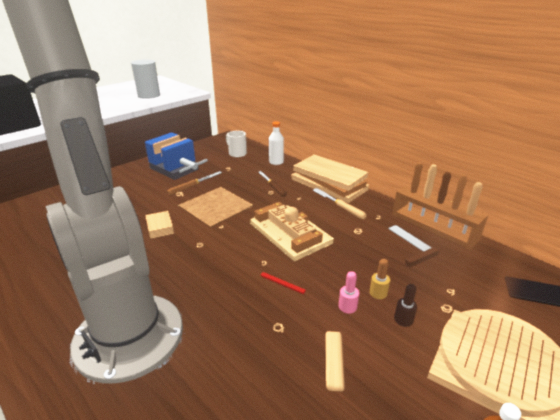

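Three mallet shapes show in the top view: brass with a wooden handle at (412,227), pink at (404,260) and black at (446,238). The brass one fits the description. I'll confirm it in an enlarged crop and look at the board too.

Run:
```python
from h import *
f=load('top0'); c=f['color']
cv2.imwrite('pics/c1.png',cv2.resize(c[170:270,235:475],None,fx=3.3,fy=3.3,interpolation=cv2.INTER_CUBIC))
s=load('side0')['color']
cv2.imwrite('pics/c2.png',cv2.resize(s[190:340,240:440],None,fx=4,fy=4,interpolation=cv2.INTER_CUBIC))
for u,v in [(412,227),(404,260),(446,238),(256,210),(291,216),(292,190),(325,232),(190,243),(413,223),(414,227)]:
    print(u,v,px(f,u,v).round(4))
```

```text
412 227 [ 0.5078 -0.3053  0.0671]
404 260 [ 0.4183 -0.2795  0.072 ]
446 238 [ 0.477  -0.3953  0.0707]
256 210 [0.56   0.1219 0.0459]
291 216 [0.5386 0.0251 0.0859]
292 190 [ 0.6227  0.0197 -0.0013]
325 232 [ 0.4971 -0.0698  0.0456]
190 243 [0.4707 0.3137 0.004 ]
413 223 [ 0.5186 -0.3079  0.0688]
414 227 [ 0.5062 -0.3043  0.0904]
```

View pics/c1.png

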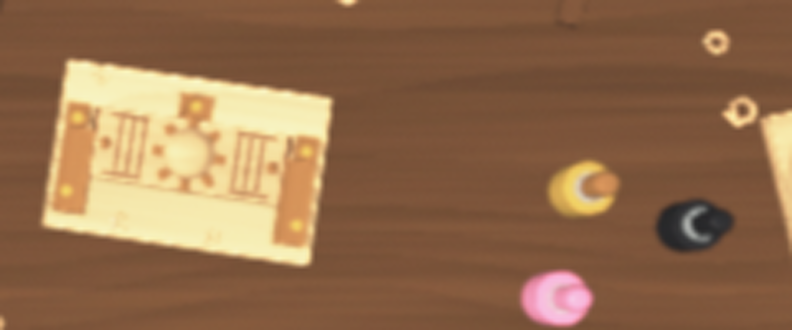

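View pics/c2.png

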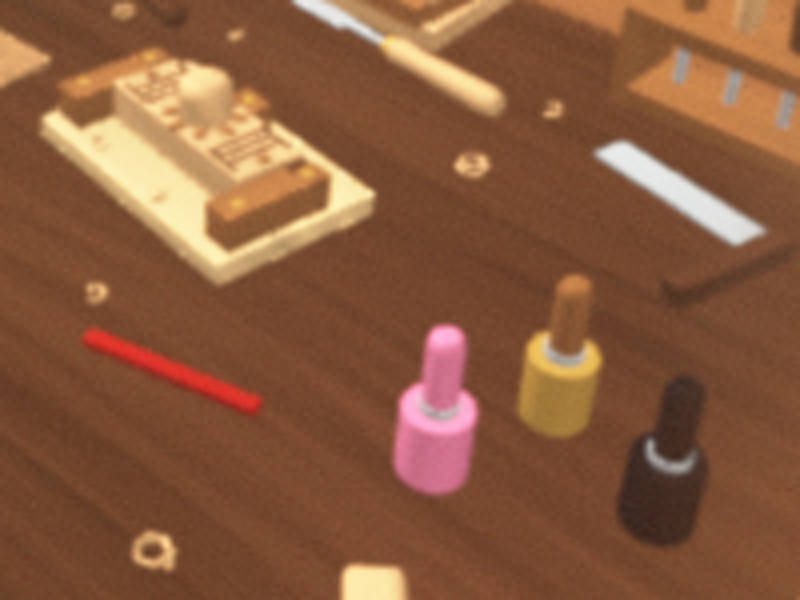

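```bash
cat >> h.py <<'E'
def cloud(f):
    K,T=f['K'],f['T'];d=f['depth'];v,u=np.mgrid[:d.shape[0],:d.shape[1]]
    P=np.stack([(u-K[0,2])/K[0,0]*d,-(v-K[1,2])/K[1,1]*d,-d,np.ones_like(d)],-1)@T.T
    P=P[...,:3]; P[d<=0]=np.nan; return P
def st():
    o=r.get_obs(); M=R.from_rotvec(o['orientation']).as_matrix()
    print('t',round(o['clock'],2),'tcp',o['tcp_pos'].round(4),'tx',M[:,0].round(3),'ty',M[:,1].round(3),'tz',M[:,2].round(3),'F',o['contact_force'].round(2),'M',o['moment'].round(3),'w',round(o['grip_width'],4)); print('q',o['joints'].round(2)); return o,M
def mv(target,yaw=None,tilt=False):
    """print shift in tool mm to target TCP"""
    o=r.get_obs(); M=R.from_rotvec(o['orientation']).as_matrix()
    return (M.T@(np.array(target)-o['tcp_pos'])*1000).round(1)
E
python3 - <<'E'
from h import *
f=load('top0'); P=cloud(f)
st()
m=(P[...,2]>0.009)&(P[...,0]>0.4)&(P[...,0]<0.63)&(P[...,1]>-0.12)&(P[...,1]<0.16)
pts=P[m]; print(m.sum(), np.percentile(pts[:,2],[5,25,50,75,95]))
rc=cv2.minAreaRect((pts[:,:2]*1000).astype(np.float32)); print(rc, cv2.boxPoints(rc))
b=pts[np.abs(pts[:,2]-0.018)<0.005]; print('board z',b[:,2].mean(),len(b))
# outline in image
for (u,v) in [(255,188.2),(335.6,199.7),(247.7,238.5),(329,250.6)]: print(pz(f,u,v,0.018).round(4))
# mallet
m=(P[...,2]>0.02)&(abs(P[...,0]-0.51)<0.05)&(abs(P[...,1]+0.305)<0.05); q=P[m]; print(q.round(3)[np.argsort(q[:,2])][::3].tolist())
for (u,v) in [(190,243)]: print(pz(f,u,v,0.005))
m=f['color'][...,2]>0
E
```

```text
t 0.15 tcp [0.1876 0.6479 0.2305] tx [-0.961  0.278 -0.   ] ty [ 0.278  0.961 -0.001] tz [-0.    -0.001 -1.   ] F [ 0.04 -0.28  1.04] M [ 0.008  0.018 -0.007] w 0.0852
q [-1.4   0.48  0.02  1.56 -0.01  1.11 -0.08]
4081 [0.01339719 0.01694094 0.02712016 0.05001987 0.05734766]
((537.917724609375, 21.83289337158203), (230.220703125, 145.3109893798828), 80.99950408935547) [[ 448.14862  -80.49365]
 [ 591.67035 -103.22655]
 [ 627.6868   124.15944]
 [ 484.1651   146.89233]]
board z 0.017256607217613674 1829
[0.6258 0.1261 0.018 ]
[ 0.5908 -0.1039  0.018 ]
[0.4818 0.1471 0.018 ]
[ 0.4461 -0.0827  0.018 ]
[[0.508, -0.293, 0.02], [0.522, -0.295, 0.022], [0.491, -0.305, 0.023], [0.497, -0.296, 0.026], [0.53, -0.305, 0.028], [0.516, -0.293, 0.031], [0.522, -0.295, 0.034], [0.507, -0.294, 0.036], [0.504, -0.294, 0.038], [0.49, -0.307, 0.039], [0.513, -0.293, 0.04], [0.501, -0.295, 0.042], [0.518, -0.298, 0.044], [0.521, -0.295, 0.045], [0.532, -0.317, 0.045], [0.501, -0.303, 0.046], [0.49, -0.308, 0.046], [0.493, -0.308, 0.046], [0.495, -0.33, 0.047], [0.49, -0.31, 0.047], [0.515, -0.3, 0.047], [
[... 748 characters left out ...]
, [0.508, -0.305, 0.059], [0.511, -0.304, 0.062], [0.505, -0.303, 0.067], [0.516, -0.305, 0.069], [0.513, -0.304, 0.074], [0.507, -0.304, 0.081], [0.501, -0.309, 0.081], [0.504, -0.306, 0.084], [0.52, -0.308, 0.089], [0.503, -0.307, 0.091], [0.501, -0.311, 0.093], [0.514, -0.303, 0.098], [0.514, -0.305, 0.099], [0.5, -0.312, 0.1], [0.516, -0.304, 0.101], [0.508, -0.309, 0.102], [0.505, -0.322, 0.102], [0.518, -0.314, 0.104], [0.513, -0.311, 0.104], [0.511, -0.303, 0.104], [0.516, -0.306, 0.105], [0.51, -0.316, 0.105], [0.516, -0.311, 0.106], [0.516, -0.313, 0.106], [0.505, -0.308, 0.107], [0.505, -0.31, 0.107], [0.51, -0.307, 0.109], [0.513, -0.315, 0.109]]
[0.47063721 0.31353805 0.005     ]
```

```bash
cat >> h.py <<'E'
def plan(target,tydir=None,n=None,vmax=45.,claw=0,dec=1):
    """straight world line to target, tool y turned to tydir (world xy), tool kept down; prints rows"""
    o=r.get_obs(); M=R.from_rotvec(o['orientation']).as_matrix(); p=o['tcp_pos'].copy(); t=np.array(target,float)
    if tydir is None: tydir=M[:2,1]
    y=np.array([tydir[0],tydir[1],0.]);y/=np.linalg.norm(y);z=np.array([0,0,-1.]);G=np.stack([np.cross(y,z),y,z],1)
    rv=(R.from_matrix(G)*R.from_matrix(M).inv()).as_rotvec()
    n=n or int(np.ceil(max(np.linalg.norm(t-p)*1000/vmax,np.linalg.norm(rv)/0.13,1)))
    rows=[]
    for k in range(n):
        W=(t-p)/n
        Mk=(R.from_rotvec(rv*k/n)*R.from_matrix(M)).as_matrix()
        a=(Mk.T@W*1000).round(dec); b=(Mk.T@rv/n).round(3)
        rows.append([float(x) for x in a]+[float(x) for x in b]+[claw])
    for i in range(0,n,5): print(str(rows[i:i+5]).replace(' ',''))
E
python3 - <<'E'
from h import *
plan([0.54,-0.04,0.231],(0.988,-0.156),16)
E
```

```text
[[-33.1,-35.2,0.0,-0.0,0.0,0.09,0],[-36.2,-32.0,0.0,-0.0,0.0,0.09,0],[-38.9,-28.7,0.0,-0.0,0.0,0.09,0],[-41.3,-25.0,0.0,-0.0,0.0,0.09,0],[-43.4,-21.2,0.0,-0.0,0.0,0.09,0]]
[[-45.1,-17.2,0.0,-0.0,0.0,0.09,0],[-46.5,-13.0,-0.0,-0.0,0.0,0.09,0],[-47.5,-8.8,-0.0,-0.0,0.0,0.09,0],[-48.1,-4.5,-0.0,-0.0,0.0,0.09,0],[-48.3,-0.1,-0.0,-0.0,0.0,0.09,0]]
[[-48.1,4.2,-0.0,-0.0,0.0,0.09,0],[-47.5,8.6,-0.0,-0.0,0.0,0.09,0],[-46.6,12.8,-0.0,-0.0,0.0,0.09,0],[-45.2,17.0,-0.0,-0.0,0.0,0.09,0],[-43.5,21.0,-0.0,-0.0,0.0,0.09,0]]
[[-41.4,24.8,-0.0,-0.0,0.0,0.09,0]]
```

Call:
play_rows([
  [-33,-35,0,0,0,0.09,0],
  [-36,-32,0,0,0,0.09,0],
  [-39,-29,0,0,0,0.09,0],
  [-41,-25,0,0,0,0.09,0],
  [-43,-21,0,0,0,0.09,0],
])

```text
clock: 0.65
tcp_pos: [0.2934, 0.432, 0.2273]
orientation: [-1.128, -2.928, 0.004]
contact_force: [1.8, 0.8, 1.0]
grip_width: 0.0854
```

Run:
```python
from h import *
st()
plan([0.54,-0.04,0.231],(0.988,-0.156))
```

```text
t 0.65 tcp [0.2934 0.432  0.2273] tx [-0.742  0.671  0.003] ty [ 0.671  0.742 -0.003] tz [-0.004 -0.001 -1.   ] F [1.79 0.78 0.99] M [ 0.002 -0.087  0.041] w 0.0854
q [-1.23  0.23  0.16  1.93 -0.05  0.99 -0.21]
[[-41.6,-15.4,-0.4,-0.0,-0.0,0.083,0],[-42.8,-11.9,-0.4,-0.0,-0.0,0.083,0],[-43.6,-8.3,-0.4,-0.0,-0.0,0.083,0],[-44.1,-4.7,-0.4,-0.0,-0.0,0.083,0],[-44.4,-1.0,-0.4,-0.0,-0.0,0.083,0]]
[[-44.3,2.6,-0.4,-0.0,-0.0,0.083,0],[-43.9,6.3,-0.4,-0.0,-0.0,0.083,0],[-43.3,9.9,-0.4,-0.0,-0.0,0.083,0],[-42.3,13.4,-0.3,-0.0,-0.0,0.083,0],[-41.0,16.9,-0.3,-0.0,-0.0,0.083,0]]
[[-39.5,20.2,-0.3,-0.0,-0.0,0.083,0],[-37.7,23.4,-0.3,-0.0,-0.0,0.083,0]]
```

Call:
play_rows([
  [-42,-15,0,0,0,0.083,0],
  [-43,-12,0,0,0,0.083,0],
  [-44,-8,0,0,0,0.083,0],
  [-44,-5,0,0,0,0.083,0],
  [-44,-1,0,0,0,0.083,0],
])

```text
clock: 1.15
tcp_pos: [0.3977, 0.2243, 0.2269]
orientation: [-1.731, -2.617, 0.004]
contact_force: [0.9, 0.6, -0.6]
grip_width: 0.085
```

Call:
play_rows([
  [-44,3,0,0,0,0.083,0],
  [-44,6,0,0,0,0.083,0],
  [-43,10,0,0,0,0.083,0],
  [-42,13,0,0,0,0.083,0],
  [-41,17,0,0,0,0.083,0],
])

```text
clock: 1.65
tcp_pos: [0.4966, 0.017, 0.2269]
orientation: [-2.251, -2.186, 0.001]
contact_force: [0.7, 0.1, -0.3]
grip_width: 0.0852
```

Run:
```python
from h import *
st()
plan([0.54,-0.04,0.231],(0.988,-0.156))
```

```text
t 1.65 tcp [0.4966 0.017  0.2269] tx [0.03  1.    0.002] ty [ 1.    -0.03  -0.003] tz [-0.003  0.002 -1.   ] F [ 0.71  0.12 -0.33] M [0.014 0.017 0.009] w 0.0852
q [-0.67  0.2   0.59  2.01 -0.14  0.97 -0.04]
[[-27.8,22.5,-2.2,-0.002,-0.001,0.064,0],[-26.3,24.3,-2.1,-0.002,-0.001,0.064,0]]
```

Call:
play_rows([
  [-28,23,-2,-0.002,0,0.064,0],
  [-26,24,-2,-0.002,0,0.064,0],
  [0,0,0,0,0,0,0],
])

```text
clock: 1.95
tcp_pos: [0.5422, -0.0496, 0.2311]
orientation: [2.405, 2.018, 0.002]
contact_force: [0.3, 0.1, -0.2]
grip_width: 0.0855
```

Run:
```python
from h import *
st()
snap('wrist','w1')
```

```text
t 1.95 tcp [ 0.5422 -0.0496  0.2311] tx [ 0.173  0.985 -0.001] ty [ 0.985 -0.173  0.003] tz [ 0.002 -0.001 -1.   ] F [ 0.26  0.1  -0.25] M [-0.02   0.007 -0.037] w 0.0855
q [-0.55  0.3   0.65  1.9  -0.21  1.    0.02]
```

View pics/w1.png

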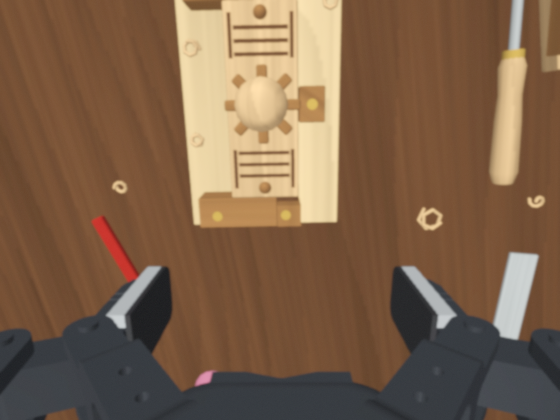

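The wrist view shows the boss at about (262,103), the stop at (312,104) and the right batten at about (250,210). I'll enlarge it to measure the board pose.

Run:
```python
from h import *
c=load('w1')['color'][0:240,160:360]
cv2.imwrite('pics/c3.png',cv2.resize(c,None,fx=2.5,fy=2.5,interpolation=cv2.INTER_CUBIC))
f=load('w1');P=cloud(f)
seg=lambda m:P[m&(P[...,2]>0.012)&(P[...,2]<0.1)&(np.arange(420)[:,None]<235)&(np.arange(560)>165)&(np.arange(560)<360)]
# board edges: right end & back edge
b=seg(np.abs(P[...,2]-0.018)<0.004); print(len(b),b[:,2].mean(),b.min(0),b.max(0))
# boss points
q=seg((P[...,2]>0.058)); print(len(q),q.min(0).round(4),q.max(0).round(4)); print(cv2.minEnclosingCircle((q[:,:2]*1000).astype(np.float32)))
```

```text
15863 0.017973830178534957 [ 0.44860606 -0.1015305   0.01515923] [0.62276735 0.12237203 0.02197921]
2289 [0.5198 0.0012 0.0583] [0.5606 0.0902 0.0901]
((544.7427978515625, 45.733184814453125), 45.14516067504883)
```

View pics/c3.png

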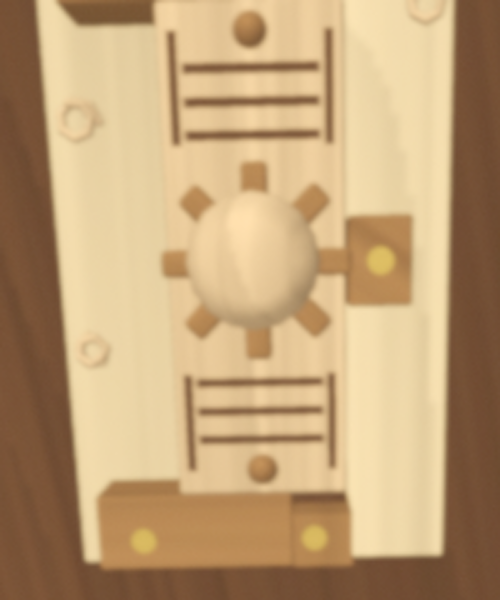

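Run:
```python
from h import *
f=load('w1');P=cloud(f)
print('stop depth z',np.nanmedian(P[90:118,303:322,2]),'blocktop',np.nanmedian(P[175:190,262:290,2]),'batten',np.nanmedian(P[205:222,210:290,2]))
C=lambda x,y,z: pz(f,160+x/2.5,y/2.5,z)
sc=[C(347,216,.05),C(412,215,.05),C(412,303,.05),C(347,303,.05)]
print('stop',np.mean(sc,0).round(4)); 
d=np.array(sc); print('lens',np.linalg.norm(d[0]-d[1]),np.linalg.norm(d[1]-d[2]), 'y-dir',(d[1]-d[2])/np.linalg.norm(d[1]-d[2]))
# board back edge: upper edge z=.018
e=np.array([C(455,0,.018),C(443,554,.018)]); v=e[0]-e[1]; v/=np.linalg.norm(v); print('back edge',e.round(4),'ang',np.degrees(np.arctan2(v[1],v[0])))
g=np.array([C(38,0,.018),C(86,561,.018)]); v=g[0]-g[1]; v/=np.linalg.norm(v); print('front edge',g.round(4),'ang',np.degrees(np.arctan2(v[1],v[0])))
k=np.array([C(342,0,.052),C(345,490,.052)]); v=k[0]-k[1]; v/=np.linalg.norm(v); print('block back',k.round(4),'ang',np.degrees(np.arctan2(v[1],v[0])))
k=np.array([C(155,0,.052),C(180,490,.052)]); v=k[0]-k[1]; v/=np.linalg.norm(v); print('block front',k.round(4),'ang',np.degrees(np.arctan2(v[1],v[0])))
# batten inner top edge right, z=.048
print('batten corners',C(113,495,.048),C(350,492+10,.048),C(103,568,.048),C(350,565,.048))
# boss by depth, side cylinder
q=P[80:130,230:295].reshape(-1,3); q=q[q[:,2]>0.065]; print('boss',(q.min(0)+q.max(0))/2, cv2.minEnclosingCircle((q[:,:2]*1000).astype(np.float32)))
t=P[60:150,200:330].reshape(-1,3)
# back edge by depth
pts=[]
for vv in range(3,215,4):
    row=P[vv,300:360]; ok=np.where(row[:,2]>0.010)[0]
    if len(ok): pts.append(pz(f,300+ok[-1]+.5,vv,.018))
pts=np.array(pts); l=cv2.fitLine((pts[:,:2]*1000).astype(np.float32),cv2.DIST_HUBER,0,.01,.01).ravel(); print('edge fit',l,np.degrees(np.arctan2(l[1],l[0])))
```

```text
stop depth z 0.05009401792770707 blocktop 0.05232878936145627 batten 0.04791425244375214
stop [0.5816 0.0156 0.05  ]
lens 0.02178062588046306 0.028675929229737874 y-dir [0.14234823 0.98981664 0.        ]
back edge [[ 0.6234  0.0969  0.018 ]
 [ 0.5923 -0.1022  0.018 ]] ang 81.13927075483568
front edge [[ 0.4806  0.1219  0.018 ]
 [ 0.4491 -0.0798  0.018 ]] ang 81.13219939575036
block back [[ 0.5817  0.0952  0.052 ]
 [ 0.5571 -0.0609  0.052 ]] ang 81.05603404365895
block front [[ 0.5238  0.1054  0.052 ]
 [ 0.4987 -0.0506  0.052 ]] ang 80.8494533362724
batten corners [ 0.47354183 -0.04896828  0.048     ] [ 0.55822141 -0.06662476  0.048     ] [ 0.46353576 -0.07556763  0.048     ] [ 0.55435685 -0.09047553  0.048     ]
boss [0.54023302 0.02161513 0.08267309] ((540.1353149414062, 21.679851531982422), 20.717390060424805)
edge fit [1.5504321e-01 9.8790771e-01 6.0834882e+02 6.2346573e+00] 81.080696
```

Run:
```python
from h import *
plan([0.5105,-0.3125,0.18],(0.988,-0.1547),vmax=48)
```

```text
[[-44.4,2.5,8.4,0.0,-0.0,-0.003,0],[-44.4,2.4,8.4,0.0,-0.0,-0.003,0],[-44.4,2.3,8.4,0.0,-0.0,-0.003,0],[-44.4,2.1,8.4,0.0,-0.0,-0.003,0],[-44.4,2.0,8.4,0.0,-0.0,-0.003,0]]
[[-44.4,1.9,8.4,0.0,-0.0,-0.003,0]]
```

Call:
play_rows([
  [-44,2.5,8,0,0,-0.003,0],
  [-44,2.5,8,0,0,-0.003,0],
  [-44,2,8,0,0,-0.003,0],
  [-44,2,8,0,0,-0.003,0],
  [-44,2,8,0,0,-0.003,0],
])

```text
clock: 2.5
tcp_pos: [0.5197, -0.2567, 0.1873]
orientation: [-2.353, -2.071, -0.009]
contact_force: [0.9, 0.9, -1.3]
grip_width: 0.0853
```

Call:
play_rows([
  [-44,2,8,0,0,-0.003,0],
  [0,0,0,0,0,0,0],
])

```text
clock: 2.7
tcp_pos: [0.5128, -0.3056, 0.1775]
orientation: [-2.354, -2.069, -0.005]
contact_force: [0.0, 0.6, -0.3]
grip_width: 0.0853
```

Run:
```python
from h import *
st()
snap('wrist','w2')
```

```text
t 2.7 tcp [ 0.5128 -0.3056  0.1775] tx [0.128 0.992 0.008] ty [ 0.992 -0.128 -0.003] tz [-0.002  0.008 -1.   ] F [ 0.04  0.6  -0.27] M [0.017 0.064 0.015] w 0.0853
q [-0.04  0.47  0.64  1.83 -0.35  0.96  0.62]
```

View pics/w2.png

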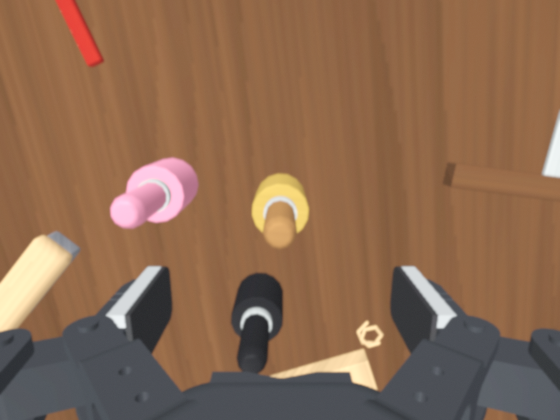

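Run:
```python
from h import *
f=load('w2');P=cloud(f)
q=P[170:250,245:315].reshape(-1,3); q=q[q[:,2]>0.085]; print(len(q),q.min(0).round(4),q.max(0).round(4))
q=P[170:250,245:315].reshape(-1,3)
h=q[(q[:,2]>0.02)&(q[:,2]<0.056)]; print(cv2.minEnclosingCircle((h[:,:2]*1000).astype(np.float32)))
h=q[(q[:,2]>0.095)]; print(cv2.minEnclosingCircle((h[:,:2]*1000).astype(np.float32)))
h=q[(q[:,2]>0.06)&(q[:,2]<0.1)]; print(h.min(0),h.max(0))
print(pz(f,279,234,.104),pz(f,280,207,.05))
plan([0.5105,-0.3125,0.059],(0.988,-0.1547),vmax=48)
```

```text
1024 [ 0.5001 -0.3241  0.085 ] [ 0.5217 -0.303   0.1075]
((510.8612365722656, -313.71142578125), 21.92831039428711)
((510.8445129394531, -313.6788024902344), 10.829398155212402)
[ 0.50010523 -0.31750405  0.06011146] [ 0.52167417 -0.30297644  0.09999365]
[ 0.51098104 -0.31310906  0.104     ] [ 0.51178996 -0.30960316  0.05      ]
[[-4.0,-0.6,39.5,-0.001,-0.003,0.01,0],[-3.9,-0.6,39.5,-0.001,-0.003,0.01,0],[-3.8,-0.6,39.5,-0.001,-0.003,0.01,0]]
```

Run:
```python
from h import *
plan([0.5108,-0.3137,0.060],(0.988,-0.1547),vmax=40)
```

```text
[[-4.4,-0.5,39.1,-0.001,-0.003,0.01,0],[-4.3,-0.5,39.1,-0.001,-0.003,0.01,0],[-4.1,-0.5,39.1,-0.001,-0.003,0.01,0]]
```

Call:
play_rows([
  [-4.5,-0.5,39,-0.001,-0.003,0.01,0],
  [-4.5,-0.5,38,-0.001,-0.003,0.01,0],
  [-4,-0.5,36,-0.001,-0.003,0.01,0],
  [0,0,2,0,0,0,0],
])

```text
clock: 3.15
tcp_pos: [0.5153, -0.3048, 0.0604]
orientation: [-2.375, -2.053, -0.012]
contact_force: [0.3, 0.7, -0.5]
grip_width: 0.0858
```

Run:
```python
from h import *
st()
plan([0.5108,-0.3137,0.060],(0.988,-0.1547),vmax=40)
```

```text
t 3.15 tcp [ 0.5153 -0.3048  0.0604] tx [0.145 0.989 0.007] ty [ 0.989 -0.145  0.003] tz [ 0.004  0.006 -1.   ] F [ 0.27  0.7  -0.52] M [ 0.014  0.084 -0.075] w 0.0858
q [ 0.04  0.63  0.54  1.9  -0.47  0.74  0.71]
[[-9.5,-3.2,0.3,0.003,-0.007,0.01,0]]
```

Call:
play_rows([
  [-9.5,-3,0,0.003,-0.007,0.01,0],
  [0,0,0,0,0,0,0],
])

```text
clock: 3.35
tcp_pos: [0.5122, -0.3114, 0.0618]
orientation: [-2.383, -2.047, -0.001]
contact_force: [0.4, 0.2, -0.1]
grip_width: 0.0855
```

Run:
```python
from h import *
st()
plan([0.5108,-0.3137,0.060],(0.988,-0.1547),vmax=40)
```

```text
t 3.35 tcp [ 0.5122 -0.3114  0.0618] tx [0.151 0.989 0.001] ty [ 0.989 -0.151  0.   ] tz [ 0.     0.001 -1.   ] F [ 0.42  0.18 -0.09] M [ 0.005 -0.022  0.017] w 0.0855
q [ 0.04  0.63  0.55  1.9  -0.47  0.75  0.7 ]
[[-2.5,-1.0,1.8,0.0,-0.001,0.004,0]]
```

Call:
play_rows([
  [-2.5,-1,2,0,-0.001,0.004,0],
  [0,0,0,0,0,0,120],
  [0,0,0,0,0,0,200],
  [0,0,0,0,0,0,255],
  [0,0,0,0,0,0,255],
], force=100)

```text
clock: 3.85
tcp_pos: [0.5143, -0.3144, 0.0652]
orientation: [2.38, 2.039, 0.008]
contact_force: [-3.9, 0.2, 3.6]
grip_width: 0.0285
```

Call:
play_rows([
  [0,0,0,0,0,0,255],
  [0,0,0,0,0,0,255],
  [0,0,0,0,0,0,255],
  [0,0,0,0,0,0,255],
])

```text
clock: 4.25
tcp_pos: [0.5141, -0.3144, 0.0652]
orientation: [2.381, 2.039, 0.008]
contact_force: [-0.4, 0.7, 0.5]
grip_width: 0.0196
```

Run:
```python
from h import *
st()
```

```text
t 4.25 tcp [ 0.5141 -0.3144  0.0652] tx [ 0.154  0.988 -0.001] ty [ 0.988 -0.154  0.009] tz [ 0.008 -0.002 -1.   ] F [-0.41  0.71  0.47] M [0.024 0.019 0.035] w 0.0196
q [ 0.04  0.62  0.55  1.9  -0.47  0.75  0.71]
```

Call:
play_rows([
  [0,0,-20,0,0,0,255],
  [0,0,-30,0,0,0,255],
  [0,0,-30,0,0,0,255],
  [0,0,0,0,0,0,255],
])

```text
clock: 4.65
tcp_pos: [0.5108, -0.3124, 0.1438]
orientation: [-2.386, -2.043, -0.002]
contact_force: [0.7, -1.2, -4.1]
grip_width: 0.0198
```

Run:
```python
from h import *
st()
snap('side','s3'); c=load('s3')['color']
cv2.imwrite('pics/c4.png',cv2.resize(c[150:350,280:480],None,fx=3,fy=3,interpolation=cv2.INTER_CUBIC))
snap('wrist','w3')
```

```text
t 4.65 tcp [ 0.5108 -0.3124  0.1438] tx [0.154 0.988 0.001] ty [ 0.988 -0.154  0.   ] tz [ 0.     0.001 -1.   ] F [ 0.74 -1.16 -4.08] M [-0.11  -0.081 -0.041] w 0.0198
q [-0.02  0.52  0.63  1.86 -0.38  0.89  0.64]
```

View pics/c4.png

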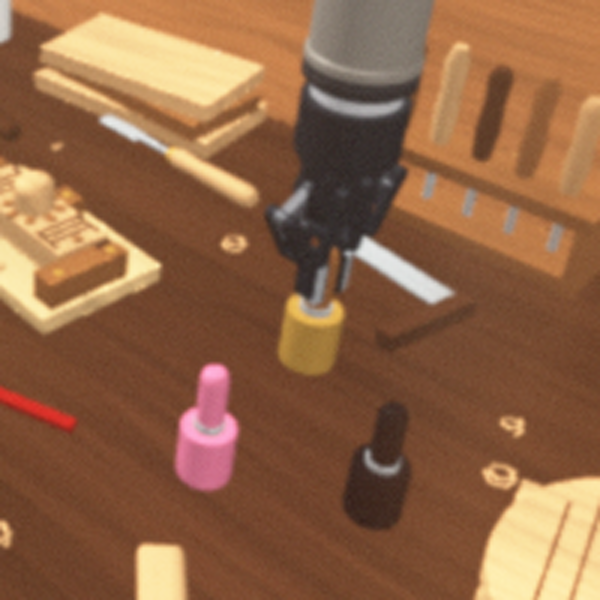

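View pics/w3.png

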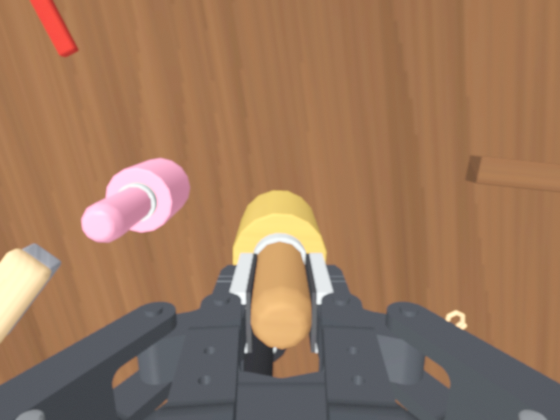

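The mallet is held upright, with the head at about (279,235) in the wrist view. I'll measure the head's offset from the tool.

Run:
```python
from h import *
f=load('w3');P=cloud(f)
o,M=st()
q=P[185:275,225:335].reshape(-1,3); c=f['color'][185:275,225:335].reshape(-1,3).astype(int)
m=(c[:,2]-c[:,0]>70)&(q[:,2]>0.05)&(q[:,2]<0.15)
L=(q[m]-o['tcp_pos'])@M*1000
# head side and top, tool coords
print(np.percentile(L,[1,50,99],axis=0).round(1))
for z in range(-10,70,6):
    s=L[(L[:,2]>=z)&(L[:,2]<z+6)]
    if len(s)>20: print(z,len(s),'x',s[:,0].min().round(1),s[:,0].max().round(1),'y',s[:,1].min().round(1),s[:,1].max().round(1))
# circle fit of side points
s=L[(L[:,2]>18)&(L[:,2]<45)]
A=np.c_[2*s[:,:2],np.ones(len(s))]; x=np.linalg.lstsq(A,(s[:,:2]**2).sum(1),rcond=None)[0]; print('fit',x[:2],np.sqrt(x[2]+x[0]**2+x[1]**2),len(s))
```

```text
t 4.75 tcp [ 0.509  -0.3105  0.1402] tx [0.153 0.988 0.003] ty [ 0.988 -0.153 -0.005] tz [-0.005  0.004 -1.   ] F [-0.8  -0.34 -5.32] M [-0.01  -0.001  0.032] w 0.0196
q [-0.02  0.52  0.63  1.86 -0.39  0.89  0.64]
[[  0.2 -20.2  -8.7]
 [ 13.5   0.1  14.2]
 [ 20.9  20.3  60.4]]
-10 241 x 2.6 10.3 y -8.5 12.4
-4 224 x 4.8 10.2 y -8.5 9.8
2 138 x 5.0 10.2 y -8.4 9.3
8 1308 x -3.7 21.1 y -20.8 21.7
14 1032 x -3.7 21.1 y -20.9 22.0
20 246 x 4.6 21.0 y -20.8 19.3
26 230 x 5.4 21.2 y -20.6 19.0
32 191 x 4.7 21.0 y -21.1 19.1
38 180 x 4.9 21.0 y -21.0 19.0
44 167 x 5.4 21.0 y -20.9 18.7
50 145 x 5.0 21.1 y -21.2 18.4
56 144 x 4.7 21.0 y -21.4 18.7
fit [-0.86149224  0.32331076] 21.673807506148346 966
```

```bash
cat >> h.py <<'E'
SE=np.array([0.5401,0.0219]); EX=np.array([0.988,-0.1547]); EX/=np.linalg.norm(EX); EY=np.array([-EX[1],EX[0]])
OFF=0.8
def W(xm,ym,z): 
    """mallet axis seat-frame mm -> TCP world"""
    p=SE+(xm*EX+(ym+OFF)*EY)/1000; return [p[0],p[1],z]
def ss():
    o,M=st(); d=(o['tcp_pos'][:2]-SE)*1000; F=o['contact_force'][:2]
    print('SEAT mallet x %.1f y %.1f | gap to nominal back face %.1f | Fx %.2f Fy %.2f'%(d@EX,d@EY-OFF,d@EX-52,F@EX,F@EY))
E
python3 - <<'E'
from h import *
ss(); plan(W(66,-48,0.147),EX,vmax=45,claw=255)
E
```

```text
t 4.75 tcp [ 0.509  -0.3105  0.1402] tx [0.153 0.988 0.003] ty [ 0.988 -0.153 -0.005] tz [-0.005  0.004 -1.   ] F [-0.8  -0.34 -5.32] M [-0.01  -0.001  0.032] w 0.0196
q [-0.02  0.52  0.63  1.86 -0.39  0.89  0.64]
SEAT mallet x 20.7 y -334.0 | gap to nominal back face -31.3 | Fx -0.74 Fy -0.46
[[40.9,6.5,-0.9,-0.001,-0.0,0.0,255],[40.9,6.5,-0.9,-0.001,-0.0,0.0,255],[40.9,6.5,-0.9,-0.001,-0.0,0.0,255],[40.9,6.5,-0.9,-0.001,-0.0,0.0,255],[40.9,6.5,-0.9,-0.001,-0.0,0.0,255]]
[[40.9,6.5,-0.9,-0.001,-0.0,0.0,255],[40.9,6.5,-1.0,-0.001,-0.0,0.0,255]]
```

Call:
play_rows([
  [30,8,-4,0,0,0,255],
  [41,8,-2,0,0,0,255],
  [41,8,-2,0,0,0,255],
  [41,6,-1,0,0,0,255],
  [41,6,-1,0,0,0,255],
])

```text
clock: 5.25
tcp_pos: [0.568, -0.1252, 0.1407]
orientation: [-2.389, -2.017, 0.022]
contact_force: [1.0, -0.2, -4.5]
grip_width: 0.0196
```

Run:
```python
from h import *
ss(); plan(W(66,-48,0.147),EX,vmax=45,claw=255)
```

```text
t 5.25 tcp [ 0.568  -0.1252  0.1407] tx [ 0.168  0.986 -0.001] ty [ 0.986 -0.168 -0.02 ] tz [-0.02   0.002 -1.   ] F [ 1.01 -0.21 -4.54] M [-0.044 -0.131 -0.029] w 0.0196
q [-0.36  0.5   0.63  1.88 -0.37  0.89  0.28]
SEAT mallet x 50.3 y -141.8 | gap to nominal back face -1.7 | Fx 1.03 Fy -0.05
[[31.3,4.8,-2.2,-0.007,0.0,-0.004,255],[31.3,4.9,-2.2,-0.007,0.0,-0.004,255],[31.3,5.1,-2.1,-0.007,0.0,-0.004,255]]
```

Call:
play_rows([
  [31,5,-2,-0.007,0,-0.004,255],
  [31,5,-2,-0.007,0,-0.004,255],
  [31,5,-2,-0.007,0,-0.004,255],
  [0,0,0,0,0,0,255],
])

```text
clock: 5.65
tcp_pos: [0.5954, -0.0211, 0.1366]
orientation: [-2.368, -2.05, 0.012]
contact_force: [-0.2, -0.2, -4.1]
grip_width: 0.0199
```

Run:
```python
from h import *
ss(); plan(W(64,-48,0.093),EX,vmax=20,claw=255)
```

```text
t 5.65 tcp [ 0.5954 -0.0211  0.1366] tx [0.143 0.99  0.   ] ty [ 0.99  -0.143 -0.013] tz [-0.012  0.002 -1.   ] F [-0.22 -0.23 -4.1 ] M [-0.006 -0.039 -0.009] w 0.0199
q [-0.52  0.52  0.61  1.86 -0.38  0.89  0.13]
SEAT mallet x 61.2 y -34.7 | gap to nominal back face 9.2 | Fx -0.18 Fy -0.26
[[-4.4,1.1,14.5,-0.004,-0.0,0.004,255],[-4.4,1.0,14.5,-0.004,-0.0,0.004,255],[-4.4,1.0,14.5,-0.004,-0.0,0.004,255]]
```

Call:
play_rows([
  [-13,3,3,-0.01,0,0.005,255],
  [0,0,0,0,0,0,255],
])

```text
clock: 5.85
tcp_pos: [0.5942, -0.0347, 0.1298]
orientation: [-2.375, -2.05, 0.01]
contact_force: [-0.1, -1.0, -3.9]
grip_width: 0.0198
```

Run:
```python
from h import *
ss(); plan(W(64,-48,0.093),EX,vmax=20,claw=255)
```

```text
t 5.85 tcp [ 0.5942 -0.0347  0.1298] tx [ 0.146  0.989 -0.002] ty [ 0.989 -0.146 -0.007] tz [-0.008 -0.001 -1.   ] F [-0.07 -1.   -3.91] M [-0.073  0.09   0.034] w 0.0198
q [-0.5   0.53  0.61  1.87 -0.38  0.87  0.15]
SEAT mallet x 62.2 y -48.4 | gap to nominal back face 10.2 | Fx 0.09 Fy -1.00
[[0.2,1.1,18.4,-0.004,0.001,0.004,255],[0.2,1.0,18.4,-0.004,0.001,0.004,255]]
```

Call:
play_rows([
  [0,1,15,-0.004,0,0.004,255],
  [0,1,15,-0.004,0,0.004,255],
  [0,0,0,0,0,0,255],
])

```text
clock: 6.15
tcp_pos: [0.5935, -0.0406, 0.097]
orientation: [2.394, 2.033, -0.007]
contact_force: [-0.7, 0.2, -4.0]
grip_width: 0.0197
```

Run:
```python
from h import *
ss(); plan(W(58,-48,0.093),EX,vmax=20,claw=255)
```

```text
t 6.15 tcp [ 0.5935 -0.0406  0.097 ] tx [ 0.162  0.987 -0.004] ty [ 0.987 -0.162 -0.002] tz [-0.003 -0.004 -1.   ] F [-0.67  0.23 -3.98] M [0.013 0.089 0.022] w 0.0197
q [-0.47  0.57  0.58  1.89 -0.42  0.8   0.18]
SEAT mallet x 62.4 y -54.3 | gap to nominal back face 10.4 | Fx -0.70 Fy 0.12
[[6.3,-4.4,4.0,-0.002,0.004,-0.008,255]]
```

Call:
play_rows([
  [6,-3,2,0,0.002,-0.004,255],
  [0,-2,0,0,0.002,-0.004,255],
  [0,-1,-1,0,0,0,255],
])

```text
clock: 6.45
tcp_pos: [0.5875, -0.0362, 0.0962]
orientation: [-2.389, -2.038, 0.004]
contact_force: [0.5, 0.2, -4.2]
grip_width: 0.0196
```

Run:
```python
from h import *
ss(); plan(W(52,-48,0.093),EX,vmax=20,claw=255)
```

```text
t 6.45 tcp [ 0.5875 -0.0362  0.0962] tx [ 0.158  0.987 -0.001] ty [ 0.987 -0.158 -0.003] tz [-0.003 -0.    -1.   ] F [ 0.5   0.16 -4.18] M [ 0.042 -0.006 -0.036] w 0.0196
q [-0.48  0.56  0.58  1.91 -0.42  0.8   0.18]
SEAT mallet x 55.8 y -50.9 | gap to nominal back face 3.8 | Fx 0.47 Fy 0.23
[[2.8,-3.8,3.2,-0.003,0.001,-0.003,255]]
```

Call:
play_rows([
  [1,-1,2,0,0,0,255],
  [1,-1,1,0,0,0,255],
  [0,-1,0,0,0,0,255],
])

```text
clock: 6.75
tcp_pos: [0.5855, -0.0334, 0.0945]
orientation: [-2.39, -2.039, 0.0]
contact_force: [1.1, 0.0, -3.6]
grip_width: 0.0196
```

Call:
play_rows([
  [0,-1,0,0,0,0,255],
  [0,-1,0,0,0,0,255],
])

```text
clock: 6.95
tcp_pos: [0.5847, -0.0332, 0.095]
orientation: [2.388, 2.038, 0.003]
contact_force: [2.4, -0.1, -5.8]
grip_width: 0.0198
```

Call:
play_rows([
  [0,-1.5,0,0,0,0,255],
  [0,-1.5,0,0,0,0,255],
])

```text
clock: 7.15
tcp_pos: [0.5842, -0.0331, 0.0957]
orientation: [2.385, 2.035, 0.008]
contact_force: [4.7, -0.8, -7.4]
grip_width: 0.0197
```

Run:
```python
from h import *
ss()
```

```text
t 7.15 tcp [ 0.5842 -0.0331  0.0957] tx [ 0.157  0.988 -0.   ] ty [ 0.988 -0.157  0.008] tz [ 0.008 -0.002 -1.   ] F [ 4.67 -0.83 -7.43] M [-0.262 -1.456  0.047] w 0.0197
q [-0.48  0.55  0.58  1.92 -0.42  0.78  0.17]
SEAT mallet x 52.0 y -48.3 | gap to nominal back face 0.0 | Fx 4.74 Fy -0.10
```

Call:
play_rows([
  [0,-2.2,0.5,0.003,0,0,255],
  [0,-2.2,0.5,0.003,0,0,255],
])

```text
clock: 7.35
tcp_pos: [0.5838, -0.033, 0.0958]
orientation: [2.383, 2.033, 0.011]
contact_force: [6.2, -1.8, -9.0]
grip_width: 0.0199
```

Call:
play_rows([
  [0,-2.8,0.5,0.003,0,0,255],
  [0,-2.8,0.5,0.003,0,0,255],
])

```text
clock: 7.55
tcp_pos: [0.5834, -0.0329, 0.0961]
orientation: [2.379, 2.03, 0.016]
contact_force: [8.7, -1.4, -9.2]
grip_width: 0.0194
```

Call:
play_rows([
  [0,-3.3,0.5,0.006,0,0,255],
  [0,-3.3,0.5,0.006,0,0,255],
])

```text
clock: 7.75
tcp_pos: [0.5833, -0.0328, 0.0967]
orientation: [2.378, 2.029, 0.017]
contact_force: [9.4, -1.4, -9.4]
grip_width: 0.0198
```

Call:
play_rows([
  [0,-3.8,0.5,0.006,0,0,255],
  [0,-3.8,0.5,0.006,0,0,255],
])

```text
clock: 7.95
tcp_pos: [0.583, -0.0327, 0.0976]
orientation: [2.375, 2.027, 0.02]
contact_force: [10.3, -1.6, -10.3]
grip_width: 0.0198
```

Run:
```python
from h import *
ss()
```

```text
t 7.95 tcp [ 0.583  -0.0327  0.0976] tx [ 0.157  0.988 -0.003] ty [ 0.987 -0.157  0.023] tz [ 0.022 -0.006 -1.   ] F [ 10.32  -1.58 -10.25] M [-4.860e-01 -2.901e+00 -2.000e-03] w 0.0198
q [-0.49  0.54  0.58  1.94 -0.42  0.76  0.17]
SEAT mallet x 50.9 y -48.1 | gap to nominal back face -1.1 | Fx 10.44 Fy 0.04
```

Call:
play_rows([
  [0,-3.8,1.5,0.012,0,0,255],
  [0,-3.8,1.5,0.012,0,0,255],
])

```text
clock: 8.15
tcp_pos: [0.5834, -0.0327, 0.0973]
orientation: [2.379, 2.03, 0.012]
contact_force: [9.0, -1.6, -4.6]
grip_width: 0.0195
```

Call:
play_rows([
  [0,-3.8,2,0.015,0,0,255],
  [0,-3.8,2,0.015,0,0,255],
])

```text
clock: 8.35
tcp_pos: [0.5842, -0.0328, 0.097]
orientation: [2.387, 2.036, -0.0]
contact_force: [8.1, -2.0, -2.0]
grip_width: 0.0193
```

Run:
```python
from h import *
ss()
```

```text
t 8.35 tcp [ 0.5842 -0.0328  0.097 ] tx [ 0.158  0.987 -0.003] ty [ 0.987 -0.158  0.003] tz [ 0.002 -0.003 -1.   ] F [ 8.14 -2.04 -2.04] M [-0.46  -2.233  0.05 ] w 0.0193
q [-0.49  0.56  0.58  1.92 -0.42  0.79  0.17]
SEAT mallet x 52.1 y -48.0 | gap to nominal back face 0.1 | Fx 8.35 Fy -0.76
```

Call:
play_rows([
  [0,-4.3,1.2,0.01,0,0,255],
  [0,-4.3,1.2,0.01,0,0,255],
])

```text
clock: 8.55
tcp_pos: [0.584, -0.0329, 0.0972]
orientation: [2.388, 2.037, -0.003]
contact_force: [11.2, -2.5, -11.7]
grip_width: 0.0196
```

Call:
play_rows([
  [0,-4.8,1.2,0.01,0,0,255],
  [0,-4.8,1.2,0.01,0,0,255],
])

```text
clock: 8.75
tcp_pos: [0.5839, -0.0327, 0.0972]
orientation: [2.388, 2.036, -0.004]
contact_force: [12.0, -2.5, -11.7]
grip_width: 0.0198
```

Run:
```python
from h import *
ss()
```

```text
t 8.75 tcp [ 0.5839 -0.0327  0.0972] tx [ 0.158  0.987 -0.004] ty [ 0.987 -0.158  0.001] tz [ 0.    -0.004 -1.   ] F [ 12.    -2.47 -11.73] M [-0.667 -3.64   0.01 ] w 0.0198
q [-0.49  0.56  0.58  1.92 -0.42  0.79  0.17]
SEAT mallet x 51.8 y -48.0 | gap to nominal back face -0.2 | Fx 12.24 Fy -0.58
```

Call:
play_rows([
  [0,-4.8,1.8,0.01,0,0,255],
  [0,-4.8,1.8,0.01,0,0,255],
])

```text
clock: 8.95
tcp_pos: [0.5841, -0.0328, 0.0971]
orientation: [2.387, 2.035, -0.004]
contact_force: [10.2, -2.4, -4.4]
grip_width: 0.0196
```

Call:
play_rows([
  [0,-5.2,2,0.01,0,0,255],
  [0,-5.2,2,0.01,0,0,255],
])

```text
clock: 9.15
tcp_pos: [0.584, -0.0327, 0.0971]
orientation: [2.387, 2.034, -0.002]
contact_force: [10.8, -1.9, -4.3]
grip_width: 0.0195
```

Run:
```python
from h import *
ss()
```

```text
t 9.15 tcp [ 0.584  -0.0327  0.0971] tx [ 0.158  0.987 -0.005] ty [ 0.987 -0.158  0.003] tz [ 0.003 -0.005 -1.   ] F [10.76 -1.94 -4.28] M [-0.584 -3.035  0.036] w 0.0195
q [-0.49  0.55  0.58  1.92 -0.42  0.79  0.17]
SEAT mallet x 51.9 y -48.0 | gap to nominal back face -0.1 | Fx 10.93 Fy -0.25
```

Call:
play_rows([
  [0,-6,2.2,0.01,0,0,255],
  [0,-6,2.2,0.01,0,0,255],
])

```text
clock: 9.35
tcp_pos: [0.5837, -0.0327, 0.0972]
orientation: [2.385, 2.031, 0.003]
contact_force: [12.3, -2.1, -4.3]
grip_width: 0.02
```

Call:
play_rows([
  [0,-6.6,2.4,0.01,0,0,255],
  [0,-6.6,2.4,0.01,0,0,255],
])

```text
clock: 9.55
tcp_pos: [0.5833, -0.0327, 0.0974]
orientation: [2.381, 2.027, 0.01]
contact_force: [13.1, -3.0, -4.1]
grip_width: 0.0197
```

Run:
```python
from h import *
ss()
```

```text
t 9.55 tcp [ 0.5833 -0.0327  0.0974] tx [ 0.159  0.987 -0.004] ty [ 0.987 -0.159  0.015] tz [ 0.014 -0.007 -1.   ] F [13.1  -3.03 -4.15] M [-0.762 -3.598  0.034] w 0.0197
q [-0.49  0.55  0.59  1.93 -0.42  0.77  0.16]
SEAT mallet x 51.1 y -48.0 | gap to nominal back face -0.9 | Fx 13.41 Fy -0.97
```

Call:
play_rows([
  [0,-6.8,2.4,0.016,0,0,255],
  [0,-6.8,2.4,0.016,0,0,255],
])

```text
clock: 9.75
tcp_pos: [0.5833, -0.0327, 0.0974]
orientation: [2.383, 2.028, 0.007]
contact_force: [14.5, -2.2, -7.8]
grip_width: 0.0193
```

Call:
play_rows([
  [0,-7.2,2.3,0.016,0,0,255],
  [0,-7.2,2.3,0.016,0,0,255],
])

```text
clock: 9.95
tcp_pos: [0.5832, -0.0326, 0.0975]
orientation: [2.384, 2.029, 0.005]
contact_force: [15.2, -4.0, -9.1]
grip_width: 0.0195
```

Run:
```python
from h import *
ss()
```

```text
t 9.95 tcp [ 0.5832 -0.0326  0.0975] tx [ 0.16   0.987 -0.005] ty [ 0.987 -0.16   0.011] tz [ 0.01  -0.007 -1.   ] F [15.17 -3.98 -9.15] M [-0.819 -4.436  0.026] w 0.0195
q [-0.49  0.55  0.59  1.93 -0.42  0.78  0.16]
SEAT mallet x 51.0 y -48.0 | gap to nominal back face -1.0 | Fx 15.60 Fy -1.58
```

Call:
play_rows([
  [0,-7.6,2.7,0.018,0,0,255],
  [0,-7.6,2.7,0.018,0,0,255],
])

```text
clock: 10.15
tcp_pos: [0.5834, -0.0326, 0.0973]
orientation: [2.386, 2.03, 0.0]
contact_force: [15.2, -3.0, -7.0]
grip_width: 0.0194
```

Call:
play_rows([
  [0,-8,2.8,0.018,0,0,255],
  [0,-8,2.8,0.018,0,0,255],
])

```text
clock: 10.35
tcp_pos: [0.5835, -0.0326, 0.0973]
orientation: [2.388, 2.03, -0.002]
contact_force: [16.8, -2.9, -6.5]
grip_width: 0.0198
```

Run:
```python
from h import *
ss()
```

```text
t 10.35 tcp [ 0.5835 -0.0326  0.0973] tx [ 0.161  0.987 -0.006] ty [ 0.987 -0.161  0.005] tz [ 0.004 -0.007 -1.   ] F [16.79 -2.91 -6.49] M [-0.849 -4.631  0.025] w 0.0198
q [-0.49  0.55  0.59  1.92 -0.42  0.78  0.16]
SEAT mallet x 51.3 y -48.0 | gap to nominal back face -0.7 | Fx 17.04 Fy -0.28
```

Call:
play_rows([
  [0,12,0,0,0,0,255],
  [0,18,-2,0,0,0,255],
  [10,4,-2,0,0,0,255],
])

```text
clock: 10.65
tcp_pos: [0.6184, -0.0297, 0.1022]
orientation: [2.391, 2.028, -0.005]
contact_force: [-0.6, -0.2, -4.1]
grip_width: 0.0198
```

Run:
```python
from h import *
ss(); plan(W(82,48,0.098),EX,vmax=40,claw=255)
snap('wrist','w4')
```

```text
t 10.65 tcp [ 0.6184 -0.0297  0.1022] tx [ 0.163  0.987 -0.006] ty [ 0.987 -0.163  0.003] tz [ 0.002 -0.006 -1.   ] F [-0.64 -0.15 -4.14] M [-0.081  0.002 -0.003] w 0.0198
q [-0.48  0.6   0.58  1.83 -0.42  0.84  0.15]
SEAT mallet x 85.3 y -39.6 | gap to nominal back face 33.3 | Fx -0.61 Fy -0.25
[[29.2,-1.4,1.2,0.001,0.002,-0.003,255],[29.2,-1.3,1.3,0.001,0.002,-0.003,255],[29.2,-1.2,1.3,0.001,0.002,-0.003,255]]
```

View pics/w4.png

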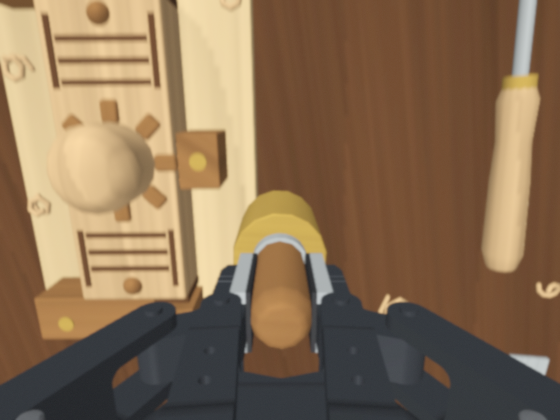

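Call:
play_rows([
  [27,-1,1,0,0.002,-0.003,255],
  [29,-1,1,0,0.002,-0.003,255],
  [26,-6,0,0,0.002,-0.003,255],
  [0,-12,0,0,0,0,255],
])

```text
clock: 11.1
tcp_pos: [0.6076, 0.0631, 0.0982]
orientation: [-2.378, -2.043, 0.003]
contact_force: [-0.0, 0.6, -5.1]
grip_width: 0.0197
```

Run:
```python
from h import *
ss(); plan(W(56,48,0.095),EX,vmax=40,claw=255)
```

```text
t 11.1 tcp [0.6076 0.0631 0.0982] tx [0.151 0.989 0.003] ty [ 0.989 -0.151 -0.006] tz [-0.006  0.004 -1.   ] F [-0.03  0.56 -5.07] M [ 0.065  0.034 -0.018] w 0.0197
q [-0.62  0.59  0.57  1.85 -0.43  0.83  0.02]
SEAT mallet x 60.3 y 50.4 | gap to nominal back face 8.3 | Fx -0.11 Fy 0.54
[[-2.4,-4.3,3.2,-0.006,-0.003,0.004,255]]
```

Call:
play_rows([
  [-1.5,-3,1.5,-0.004,0,0.004,255],
  [-1,-2,0.5,-0.002,0,0,255],
  [0,-1.5,0,0,0,0,255],
])

```text
clock: 11.4
tcp_pos: [0.5998, 0.0637, 0.0961]
orientation: [-2.384, -2.044, -0.006]
contact_force: [5.8, -0.4, -6.8]
grip_width: 0.0198
```

Call:
play_rows([
  [0,-2,0.5,0,0,0,255],
  [0,-2.5,0.5,0.004,0,0,255],
])

```text
clock: 11.6
tcp_pos: [0.5993, 0.0634, 0.0964]
orientation: [2.386, 2.042, 0.013]
contact_force: [7.8, 1.4, -8.0]
grip_width: 0.0195
```

Run:
```python
from h import *
ss()
```

```text
t 11.6 tcp [0.5993 0.0634 0.0964] tx [0.155 0.988 0.005] ty [ 0.988 -0.155  0.007] tz [ 0.007  0.004 -1.   ] F [ 7.79  1.39 -8.03] M [ 0.253 -2.086  0.022] w 0.0195
q [-0.63  0.58  0.57  1.88 -0.43  0.8   0.02]
SEAT mallet x 52.1 y 49.4 | gap to nominal back face 0.1 | Fx 7.48 Fy 2.58
```

Call:
play_rows([
  [-0.3,-4.5,1.8,0.01,0,0,255],
  [-0.3,-4.5,1.8,0.01,0,0,255],
])

```text
clock: 11.8
tcp_pos: [0.5993, 0.0631, 0.0963]
orientation: [-2.388, -2.038, -0.015]
contact_force: [9.3, 1.2, -2.6]
grip_width: 0.0195
```

Call:
play_rows([
  [-0.3,-5.5,2,0.012,0,0,255],
  [-0.3,-5.5,2,0.012,0,0,255],
])

```text
clock: 12.0
tcp_pos: [0.5992, 0.0629, 0.0963]
orientation: [-2.389, -2.032, -0.018]
contact_force: [11.5, 1.5, -5.1]
grip_width: 0.0194
```

Run:
```python
from h import *
ss()
```

```text
t 12.0 tcp [0.5992 0.0629 0.0963] tx [0.16  0.987 0.012] ty [ 0.987 -0.16   0.003] tz [ 0.005  0.011 -1.   ] F [11.49  1.54 -5.11] M [ 0.153 -3.251 -0.033] w 0.0194
q [-0.62  0.58  0.57  1.88 -0.44  0.8   0.02]
SEAT mallet x 52.0 y 48.8 | gap to nominal back face 0.0 | Fx 11.12 Fy 3.30
```

Call:
play_rows([
  [0.3,-6,2.1,0.012,-0.002,0,255],
  [0.3,-6.3,2.2,0.012,-0.002,0,255],
])

```text
clock: 12.2
tcp_pos: [0.599, 0.0631, 0.0964]
orientation: [-2.394, -2.029, -0.017]
contact_force: [12.1, -0.9, -6.0]
grip_width: 0.0199
```

Call:
play_rows([
  [0.3,-6.7,2.3,0.014,-0.002,0,255],
  [0.3,-7,2.4,0.014,-0.002,0,255],
])

```text
clock: 12.4
tcp_pos: [0.599, 0.0631, 0.0964]
orientation: [-2.398, -2.025, -0.015]
contact_force: [14.5, -1.5, -7.0]
grip_width: 0.0195
```

Run:
```python
from h import *
ss()
```

```text
t 12.4 tcp [0.599  0.0631 0.0964] tx [0.168 0.986 0.009] ty [ 0.986 -0.168  0.004] tz [ 0.005  0.008 -1.   ] F [14.46 -1.52 -6.97] M [-0.297 -3.998 -0.04 ] w 0.0195
q [-0.63  0.58  0.58  1.88 -0.44  0.8   0.01]
SEAT mallet x 51.8 y 49.0 | gap to nominal back face -0.2 | Fx 14.52 Fy 0.73
```

Call:
play_rows([
  [0.1,-7.3,2.6,0.015,-0.002,0,255],
  [0.1,-7.5,2.7,0.015,-0.002,0,255],
])

```text
clock: 12.6
tcp_pos: [0.5989, 0.063, 0.0964]
orientation: [-2.403, -2.02, -0.014]
contact_force: [14.6, 0.2, -5.9]
grip_width: 0.0189
```

Call:
play_rows([
  [0.1,-7.9,2.8,0.016,-0.002,-0.002,255],
  [0.1,-8.2,2.9,0.017,-0.002,-0.002,255],
])

```text
clock: 12.8
tcp_pos: [0.5988, 0.063, 0.0964]
orientation: [-2.403, -2.021, -0.013]
contact_force: [15.7, -2.0, -6.2]
grip_width: 0.0198
```

Run:
```python
from h import *
ss()
```

```text
t 12.8 tcp [0.5988 0.063  0.0964] tx [0.172 0.985 0.008] ty [ 0.985 -0.172  0.004] tz [ 0.005  0.007 -1.   ] F [15.65 -1.96 -6.21] M [-0.326 -4.557 -0.037] w 0.0198
q [-0.63  0.58  0.58  1.88 -0.44  0.8   0.01]
SEAT mallet x 51.6 y 48.9 | gap to nominal back face -0.4 | Fx 15.77 Fy 0.48
```

Call:
play_rows([
  [0.2,-8.5,3.1,0.018,-0.002,-0.003,255],
  [0.2,-8.8,3.2,0.018,-0.002,-0.003,255],
])

```text
clock: 13.0
tcp_pos: [0.5988, 0.0632, 0.0964]
orientation: [-2.401, -2.023, -0.012]
contact_force: [15.3, -1.4, -4.1]
grip_width: 0.0197
```

Run:
```python
from h import *
ss()
```

```text
t 13.0 tcp [0.5988 0.0632 0.0964] tx [0.17  0.985 0.007] ty [ 0.985 -0.17   0.004] tz [ 0.005  0.007 -1.   ] F [15.31 -1.35 -4.05] M [-0.261 -4.078 -0.07 ] w 0.0197
q [-0.63  0.58  0.58  1.88 -0.44  0.8   0.01]
SEAT mallet x 51.6 y 49.0 | gap to nominal back face -0.4 | Fx 15.34 Fy 1.03
```

Call:
play_rows([
  [0,-9.3,3.2,0.019,-0.002,-0.002,255],
  [0,-9.6,3.2,0.019,-0.002,-0.002,255],
])

```text
clock: 13.2
tcp_pos: [0.5974, 0.0635, 0.0964]
orientation: [-2.4, -2.022, -0.011]
contact_force: [17.4, -2.3, -5.8]
grip_width: 0.0197
```

Call:
play_rows([
  [0,-10,3.4,0.02,-0.002,-0.002,255],
  [0,-10.2,3.4,0.02,-0.002,-0.002,255],
])

```text
clock: 13.4
tcp_pos: [0.596, 0.064, 0.0965]
orientation: [-2.399, -2.021, -0.01]
contact_force: [18.5, -0.2, -6.1]
grip_width: 0.0197
```

Run:
```python
from h import *
ss()
```

```text
t 13.4 tcp [0.596  0.064  0.0965] tx [0.17  0.985 0.008] ty [ 0.985 -0.17  -0.   ] tz [ 0.001  0.008 -1.   ] F [18.51 -0.22 -6.15] M [-0.222 -5.131 -0.063] w 0.0197
q [-0.63  0.58  0.58  1.88 -0.44  0.81  0.01]
SEAT mallet x 48.7 y 49.5 | gap to nominal back face -3.3 | Fx 18.32 Fy 2.65
```

Call:
play_rows([
  [-0.3,-9.4,3.2,0.018,-0.002,-0.002,255],
  [-0.3,-9.4,3.2,0.018,-0.002,-0.002,255],
  [-0.3,-9.4,3.2,0.018,-0.002,-0.002,255],
])

```text
clock: 13.7
tcp_pos: [0.5956, 0.0641, 0.0966]
orientation: [-2.4, -2.022, -0.015]
contact_force: [17.6, -0.7, -7.3]
grip_width: 0.0195
```

Run:
```python
from h import *
ss()
```

```text
t 13.7 tcp [0.5956 0.0641 0.0966] tx [0.17  0.985 0.009] ty [ 0.986 -0.17   0.004] tz [ 0.005  0.008 -1.   ] F [17.63 -0.72 -7.26] M [-0.231 -5.079 -0.09 ] w 0.0195
q [-0.63  0.57  0.58  1.89 -0.44  0.8   0.01]
SEAT mallet x 48.4 y 49.4 | gap to nominal back face -3.6 | Fx 17.53 Fy 2.01
```

Call:
play_rows([
  [0,16,-1,0,0,0.003,255],
  [0,20,-2,0,0,0.003,255],
  [-16,4,-1,0,0,0.003,255],
  [-32,2,-1,0,0,0.003,255],
  [-32,-1,-1,0,0,0.003,255],
])

```text
clock: 14.2
tcp_pos: [0.6232, -0.0225, 0.1021]
orientation: [-2.41, -2.007, -0.014]
contact_force: [-0.3, -0.4, -3.8]
grip_width: 0.019
```

Run:
```python
from h import *
ss(); plan(W(60,-48,0.096),EX,n=1,claw=255)
```

```text
t 14.2 tcp [ 0.6232 -0.0225  0.1021] tx [0.181 0.983 0.01 ] ty [ 0.984 -0.181  0.001] tz [ 0.003  0.01  -1.   ] F [-0.31 -0.41 -3.83] M [-0.121  0.025 -0.02 ] w 0.019
q [-0.47  0.6   0.58  1.82 -0.44  0.84  0.14]
SEAT mallet x 89.0 y -31.8 | gap to nominal back face 37.0 | Fx -0.24 Fy -0.45
[[-17.1,-28.6,5.9,0.002,-0.01,-0.026,255]]
```

Call:
play_rows([
  [-16,-6,2,0.001,-0.005,-0.013,255],
  [-2,-16,2,0.001,-0.005,-0.013,255],
  [0,-7,1,0,0,0,255],
])

```text
clock: 14.5
tcp_pos: [0.5863, -0.0479, 0.0969]
orientation: [2.402, 2.025, -0.011]
contact_force: [-0.4, 0.0, -4.7]
grip_width: 0.0196
```

Run:
```python
from h import *
ss(); plan(W(52,-48,0.096),EX,n=1,claw=255)
```

```text
t 14.5 tcp [ 0.5863 -0.0479  0.0969] tx [ 0.169  0.986 -0.005] ty [ 0.986 -0.169 -0.004] tz [-0.005 -0.005 -1.   ] F [-0.44  0.03 -4.7 ] M [ 0.122  0.078 -0.006] w 0.0196
q [-0.46  0.56  0.59  1.91 -0.42  0.8   0.18]
SEAT mallet x 56.5 y -62.6 | gap to nominal back face 4.5 | Fx -0.44 Fy -0.04
[[14.5,-4.7,0.8,-0.004,0.005,-0.014,255]]
```

Call:
play_rows([
  [13,-0.5,1,-0.004,0.004,-0.014,255],
  [1,-2,0.5,0,0,0,255],
  [0,-2,0.5,0,0,0,255],
])

```text
clock: 14.8
tcp_pos: [0.5839, -0.0332, 0.095]
orientation: [2.388, 2.04, -0.001]
contact_force: [2.7, -2.4, -4.0]
grip_width: 0.0196
```

Run:
```python
from h import *
ss(); plan(W(52,-48,0.096),EX,n=1,claw=255)
```

```text
t 14.8 tcp [ 0.5839 -0.0332  0.095 ] tx [ 0.156  0.988 -0.001] ty [ 0.988 -0.156  0.   ] tz [ 0.    -0.001 -1.   ] F [ 2.68 -2.41 -4.04] M [-0.569 -0.89   0.012] w 0.0196
q [-0.48  0.56  0.58  1.92 -0.42  0.79  0.17]
SEAT mallet x 51.8 y -48.4 | gap to nominal back face -0.2 | Fx 3.02 Fy -1.97
[[0.4,0.2,-1.0,0.0,0.001,-0.001,255]]
```

In contact at the right end. I'll ramp the push up steadily.

Call:
play_rows([
  [0,-4,1.5,0.008,0,0,255],
  [0,-5.5,2,0.01,0,0,255],
  [0,-7,2.4,0.014,0,0,255],
])

```text
clock: 15.1
tcp_pos: [0.5832, -0.0328, 0.0951]
orientation: [2.385, 2.041, -0.002]
contact_force: [12.1, -3.5, -2.7]
grip_width: 0.0199
```

Call:
play_rows([
  [0,-8,2.8,0.016,0,0,255],
  [0,-8.5,3,0.018,0,0,255],
])

```text
clock: 15.3
tcp_pos: [0.5828, -0.0327, 0.0951]
orientation: [2.384, 2.042, -0.004]
contact_force: [12.2, -4.6, -2.5]
grip_width: 0.0196
```

Run:
```python
from h import *
ss()
```

```text
t 15.3 tcp [ 0.5828 -0.0327  0.0951] tx [ 0.154  0.988 -0.003] ty [ 0.988 -0.154  0.   ] tz [-0.    -0.003 -1.   ] F [12.24 -4.6  -2.54] M [-1.062 -3.687  0.065] w 0.0196
q [-0.49  0.56  0.58  1.92 -0.42  0.79  0.17]
SEAT mallet x 50.6 y -48.1 | gap to nominal back face -1.4 | Fx 12.80 Fy -2.66
```

Call:
play_rows([
  [-0.3,-9,3,0.018,0,0,255],
  [-0.3,-9.3,3,0.018,0,0,255],
])

```text
clock: 15.5
tcp_pos: [0.581, -0.0328, 0.0951]
orientation: [2.384, 2.044, -0.007]
contact_force: [14.0, -3.3, -4.0]
grip_width: 0.0197
```

Call:
play_rows([
  [-0.3,-9.6,3.1,0.019,0,0,255],
  [-0.3,-9.8,3.2,0.019,0,0,255],
])

```text
clock: 15.7
tcp_pos: [0.5794, -0.0326, 0.0951]
orientation: [2.384, 2.045, -0.01]
contact_force: [16.1, -3.9, -4.6]
grip_width: 0.0198
```

Run:
```python
from h import *
ss()
```

```text
t 15.7 tcp [ 0.5794 -0.0326  0.0951] tx [ 0.152  0.988 -0.005] ty [ 0.988 -0.152 -0.004] tz [-0.004 -0.004 -1.   ] F [16.13 -3.91 -4.57] M [-0.866 -4.503  0.075] w 0.0198
q [-0.49  0.55  0.58  1.93 -0.41  0.79  0.17]
SEAT mallet x 47.3 y -48.6 | gap to nominal back face -4.7 | Fx 16.54 Fy -1.37
```

Call:
play_rows([
  [0,-9.5,3.1,0.016,0,0,255],
  [0,-9.5,3.1,0.016,0,0,255],
  [0,-9.5,3.1,0.016,0,0,255],
])

```text
clock: 16.0
tcp_pos: [0.5788, -0.0323, 0.0954]
orientation: [2.377, 2.04, -0.002]
contact_force: [16.5, -4.7, -5.2]
grip_width: 0.0197
```

Run:
```python
from h import *
ss()
```

```text
t 16.0 tcp [ 0.5788 -0.0323  0.0954] tx [ 0.152  0.988 -0.007] ty [ 0.988 -0.151  0.006] tz [ 0.005 -0.008 -1.   ] F [16.51 -4.7  -5.15] M [-1.    -4.529  0.047] w 0.0197
q [-0.49  0.55  0.58  1.94 -0.41  0.77  0.17]
SEAT mallet x 46.7 y -48.4 | gap to nominal back face -5.3 | Fx 17.04 Fy -2.09
```

Call:
play_rows([
  [0,16,-1,0,0,0,255],
  [0,20,-3,0,0,0,255],
  [16,6,-1,0,0.002,0,255],
  [32,2,0,0,0.003,0,255],
  [30,0,0,0,0.002,0,255],
])

```text
clock: 16.5
tcp_pos: [0.638, 0.0357, 0.102]
orientation: [2.384, 2.033, 0.007]
contact_force: [0.0, -0.2, -4.1]
grip_width: 0.0194
```

Run:
```python
from h import *
ss(); plan(W(60,48,0.096),EX,n=1,claw=255)
```

```text
t 16.5 tcp [0.638  0.0357 0.102 ] tx [ 0.158  0.987 -0.002] ty [ 0.987 -0.158  0.009] tz [ 0.009 -0.003 -1.   ] F [ 0.05 -0.15 -4.07] M [ 0.131 -0.066 -0.013] w 0.0194
q [-0.57  0.62  0.58  1.79 -0.43  0.85  0.06]
SEAT mallet x 94.5 y 28.0 | gap to nominal back face 42.5 | Fx 0.07 Fy -0.14
[[19.9,-34.7,5.6,0.009,0.002,-0.003,255]]
```

Call:
play_rows([
  [9,-8,2,0.004,0,-0.002,255],
  [0,-18,2,0.004,0,0,255],
  [0,-9,1,0,0,0,255],
])

```text
clock: 16.8
tcp_pos: [0.6041, 0.0596, 0.0951]
orientation: [-2.376, -2.053, 0.001]
contact_force: [-0.6, 0.5, -4.1]
grip_width: 0.0195
```

Run:
```python
from h import *
ss(); plan(W(52,48,0.095),EX,n=1,claw=255)
```

```text
t 16.8 tcp [0.6041 0.0596 0.0951] tx [0.145 0.989 0.001] ty [ 0.989 -0.145 -0.002] tz [-0.002  0.001 -1.   ] F [-0.63  0.54 -4.09] M [-0.089  0.003  0.021] w 0.0195
q [-0.62  0.59  0.57  1.86 -0.43  0.81  0.03]
SEAT mallet x 57.4 y 46.4 | gap to nominal back face 5.4 | Fx -0.71 Fy 0.44
[[1.7,-5.4,0.1,-0.002,-0.001,0.01,255]]
```

Call:
play_rows([
  [1.5,-3,0.5,-0.001,0,0.006,255],
  [0,-3,0.5,0,0,0.004,255],
  [0,-2.5,0.5,0,0,0,255],
])

```text
clock: 17.1
tcp_pos: [0.5955, 0.0622, 0.0939]
orientation: [2.389, 2.04, 0.002]
contact_force: [4.8, -0.4, -4.4]
grip_width: 0.0197
```

Run:
```python
from h import *
ss()
```

```text
t 17.1 tcp [0.5955 0.0622 0.0939] tx [0.156 0.988 0.001] ty [ 0.988 -0.156  0.001] tz [ 0.001  0.    -1.   ] F [ 4.76 -0.37 -4.42] M [-0.111 -1.396  0.017] w 0.0197
q [-0.63  0.58  0.58  1.89 -0.43  0.8   0.02]
SEAT mallet x 48.5 y 47.6 | gap to nominal back face -3.5 | Fx 4.76 Fy 0.37
```

Call:
play_rows([
  [0,-5,1.8,0.01,0,0,255],
  [0,-6.5,2.3,0.013,0,0,255],
  [0,-8,2.8,0.016,0,0,255],
])

```text
clock: 17.4
tcp_pos: [0.5946, 0.0621, 0.094]
orientation: [-2.392, -2.034, -0.007]
contact_force: [14.2, -1.9, -3.6]
grip_width: 0.0197
```

Call:
play_rows([
  [0,-9,3.1,0.017,0,0,255],
  [0,-9.5,3.2,0.018,0,0,255],
])

```text
clock: 17.6
tcp_pos: [0.5935, 0.0622, 0.0941]
orientation: [-2.394, -2.029, -0.011]
contact_force: [15.1, -2.0, -5.7]
grip_width: 0.0195
```

Call:
play_rows([
  [0,-9.5,3.2,0.018,0,0,255],
  [0,-9.5,3.2,0.018,0,0,255],
])

```text
clock: 17.8
tcp_pos: [0.5928, 0.0622, 0.0942]
orientation: [-2.397, -2.025, -0.017]
contact_force: [15.9, -1.1, -5.4]
grip_width: 0.02
```

Run:
```python
from h import *
ss()
```

```text
t 17.8 tcp [0.5928 0.0622 0.0942] tx [0.167 0.986 0.011] ty [ 0.986 -0.167  0.004] tz [ 0.006  0.01  -1.   ] F [15.93 -1.14 -5.43] M [-0.683 -4.479 -0.042] w 0.02
q [-0.63  0.57  0.57  1.9  -0.44  0.79  0.02]
SEAT mallet x 45.8 y 47.1 | gap to nominal back face -6.2 | Fx 15.92 Fy 1.34
```

Still moving, so I'll keep pushing.

Call:
play_rows([
  [0.3,-9.8,3.3,0.018,-0.003,-0.002,255],
  [0.3,-9.8,3.3,0.018,-0.003,-0.002,255],
  [0.3,-9.8,3.3,0.018,-0.003,-0.002,255],
])

```text
clock: 18.1
tcp_pos: [0.5924, 0.0625, 0.0944]
orientation: [2.397, 2.025, 0.017]
contact_force: [16.6, -2.7, -6.4]
grip_width: 0.0195
```

Call:
play_rows([
  [0.3,-10,3.3,0.018,-0.003,-0.002,255],
  [0.3,-10,3.3,0.018,-0.003,-0.002,255],
  [0.3,-10,3.3,0.018,-0.003,-0.002,255],
])

```text
clock: 18.4
tcp_pos: [0.5915, 0.0631, 0.0945]
orientation: [2.392, 2.021, 0.017]
contact_force: [16.7, -3.0, -6.5]
grip_width: 0.0196
```

Run:
```python
from h import *
ss()
```

```text
t 18.4 tcp [0.5915 0.0631 0.0945] tx [0.167 0.986 0.002] ty [ 0.986 -0.167  0.015] tz [ 0.015 -0.001 -1.   ] F [16.7  -2.99 -6.51] M [-0.714 -4.626  0.038] w 0.0196
q [-0.65  0.57  0.58  1.91 -0.43  0.78  0.01]
SEAT mallet x 44.5 y 47.8 | gap to nominal back face -7.5 | Fx 16.96 Fy -0.37
```

Call:
play_rows([
  [0,-10.5,3.4,0.023,0,0,255],
  [0,-10.5,3.4,0.023,0,0,255],
  [0,-10.5,3.4,0.023,0,0,255],
])

```text
clock: 18.7
tcp_pos: [0.5898, 0.0633, 0.0945]
orientation: [2.405, 2.021, 0.015]
contact_force: [17.5, -2.6, -7.8]
grip_width: 0.0199
```

Run:
```python
from h import *
ss()
```

```text
t 18.7 tcp [0.5898 0.0633 0.0945] tx [0.172 0.985 0.007] ty [ 0.985 -0.172  0.007] tz [ 0.008  0.006 -1.   ] F [17.51 -2.62 -7.79] M [-0.736 -4.992 -0.023] w 0.0199
q [-0.64  0.57  0.58  1.91 -0.44  0.79  0.01]
SEAT mallet x 42.7 y 47.8 | gap to nominal back face -9.3 | Fx 17.70 Fy 0.12
```

Call:
play_rows([
  [0,-10.5,3.6,0.022,0,-0.003,255],
  [0,-10.5,3.6,0.022,0,-0.003,255],
  [0,-10.5,3.6,0.022,0,-0.003,255],
])

```text
clock: 19.0
tcp_pos: [0.5896, 0.0633, 0.0944]
orientation: [-2.398, -2.022, -0.02]
contact_force: [18.2, -3.3, -6.3]
grip_width: 0.0196
```

Run:
```python
from h import *
ss()
```

```text
t 19.0 tcp [0.5896 0.0633 0.0944] tx [0.169 0.986 0.012] ty [ 0.986 -0.169  0.005] tz [ 0.007  0.011 -1.   ] F [18.24 -3.27 -6.31] M [-0.766 -5.114 -0.031] w 0.0196
q [-0.63  0.57  0.57  1.91 -0.44  0.79  0.02]
SEAT mallet x 42.5 y 47.7 | gap to nominal back face -9.5 | Fx 18.52 Fy -0.41
```

Call:
play_rows([
  [0,18,-1,0,-0.004,0.003,255],
  [0,25,-3,0,-0.004,0.003,255],
  [-16,4,-1,0,0,0.003,255],
  [-32,1,0,0,0,0.003,255],
  [-30,-3,0,0,0,0,255],
])

```text
clock: 19.5
tcp_pos: [0.6261, -0.0206, 0.1008]
orientation: [2.406, 2.015, 0.019]
contact_force: [0.0, -1.5, -3.7]
grip_width: 0.0195
```

Run:
```python
from h import *
ss(); plan(W(56,-48,0.095),EX,n=1,claw=255)
```

```text
t 19.5 tcp [ 0.6261 -0.0206  0.1008] tx [0.176 0.984 0.007] ty [ 0.984 -0.176  0.011] tz [ 0.012  0.005 -1.   ] F [ 0.   -1.51 -3.74] M [-0.084  0.018  0.038] w 0.0195
q [-0.48  0.6   0.58  1.82 -0.44  0.83  0.14]
SEAT mallet x 91.6 y -29.5 | gap to nominal back face 39.6 | Fx 0.23 Fy -1.49
[[-19.3,-35.2,5.3,0.011,-0.007,-0.021,255]]
```

Call:
play_rows([
  [-8,-10,2,0.005,-0.004,-0.01,255],
  [0,-20,2,0.005,-0.004,-0.01,255],
  [0,-10,1,0,0,0,255],
])

```text
clock: 19.8
tcp_pos: [0.5822, -0.0313, 0.0956]
orientation: [2.397, 2.026, -0.007]
contact_force: [-0.2, -0.5, -4.1]
grip_width: 0.0196
```

Run:
```python
from h import *
ss(); plan(W(50,-48,0.095),EX,n=1,claw=255)
```

```text
t 19.8 tcp [ 0.5822 -0.0313  0.0956] tx [ 0.167  0.986 -0.005] ty [ 0.986 -0.167 -0.   ] tz [-0.001 -0.005 -1.   ] F [-0.22 -0.46 -4.15] M [-0.003 -0.009  0.014] w 0.0196
q [-0.49  0.56  0.59  1.92 -0.42  0.79  0.16]
SEAT mallet x 49.8 y -46.8 | gap to nominal back face -2.2 | Fx -0.15 Fy -0.49
[[-1.2,0.2,0.6,-0.0,0.005,-0.012,255]]
```

Call:
play_rows([
  [-1,-2,0.7,0,0.004,-0.008,255],
  [0,-2.5,0.7,0.003,0,-0.004,255],
  [0,-3,1,0.005,0,0,255],
])

```text
clock: 20.1
tcp_pos: [0.5788, -0.0309, 0.095]
orientation: [2.384, 2.043, 0.002]
contact_force: [5.1, -2.3, -4.2]
grip_width: 0.0194
```

Call:
play_rows([
  [0,-4.5,1.5,0.009,0,0,255],
  [0,-6.5,2.3,0.012,0,0,255],
  [0,-8,2.8,0.015,0,0,255],
])

```text
clock: 20.4
tcp_pos: [0.5782, -0.0307, 0.095]
orientation: [2.38, 2.045, 0.001]
contact_force: [13.8, -3.2, 0.1]
grip_width: 0.0194
```

Call:
play_rows([
  [0,-9,3,0.017,0,0,255],
  [0,-9.5,3.1,0.018,0,0,255],
])

```text
clock: 20.6
tcp_pos: [0.5772, -0.0307, 0.0952]
orientation: [2.378, 2.045, -0.0]
contact_force: [13.7, -5.1, -3.3]
grip_width: 0.0192
```

Run:
```python
from h import *
ss()
```

```text
t 20.6 tcp [ 0.5772 -0.0307  0.0952] tx [ 0.15   0.989 -0.003] ty [ 0.989 -0.15   0.003] tz [ 0.003 -0.004 -1.   ] F [13.68 -5.05 -3.33] M [-1.136 -3.727  0.016] w 0.0192
q [-0.49  0.55  0.58  1.94 -0.42  0.77  0.17]
SEAT mallet x 44.8 y -47.0 | gap to nominal back face -7.2 | Fx 14.30 Fy -2.87
```

Call:
play_rows([
  [-0.4,-9.8,3.2,0.019,0,0.002,255],
  [-0.4,-9.8,3.2,0.019,0,0.002,255],
  [-0.4,-9.8,3.2,0.019,0,0.002,255],
])

```text
clock: 20.9
tcp_pos: [0.5749, -0.031, 0.0953]
orientation: [2.384, 2.041, -0.004]
contact_force: [14.6, -3.5, -4.4]
grip_width: 0.0196
```

Call:
play_rows([
  [-0.4,-9.8,3.2,0.019,0,0,255],
  [-0.4,-9.8,3.2,0.019,0,0,255],
  [-0.4,-9.8,3.2,0.019,0,0,255],
])

```text
clock: 21.2
tcp_pos: [0.5734, -0.0308, 0.0953]
orientation: [2.381, 2.044, -0.006]
contact_force: [14.7, -2.7, -4.3]
grip_width: 0.0194
```

Run:
```python
from h import *
ss()
```

```text
t 21.2 tcp [ 0.5734 -0.0308  0.0953] tx [ 0.151  0.988 -0.005] ty [ 0.988 -0.151 -0.   ] tz [-0.001 -0.005 -1.   ] F [14.74 -2.72 -4.26] M [-0.84  -4.189  0.033] w 0.0194
q [-0.5   0.54  0.58  1.94 -0.41  0.77  0.17]
SEAT mallet x 41.0 y -47.7 | gap to nominal back face -11.0 | Fx 14.98 Fy -0.40
```

Moving at 15 N, so I'll continue.

Call:
play_rows([
  [0,-10.2,3.3,0.019,0,0,255],
  [0,-10.2,3.3,0.019,0,0,255],
  [0,-10.2,3.3,0.019,0,0,255],
])

```text
clock: 21.5
tcp_pos: [0.572, -0.0305, 0.0954]
orientation: [2.378, 2.045, -0.006]
contact_force: [16.0, -4.4, -6.0]
grip_width: 0.0197
```

Call:
play_rows([
  [0,-10.2,3.3,0.019,0,0,255],
  [0,-10.2,3.3,0.019,0,0,255],
  [0,-10.2,3.3,0.019,0,0,255],
])

```text
clock: 21.8
tcp_pos: [0.5713, -0.0305, 0.0955]
orientation: [2.373, 2.044, -0.005]
contact_force: [16.1, -3.7, -5.8]
grip_width: 0.0198
```

Run:
```python
from h import *
ss()
```

```text
t 21.8 tcp [ 0.5713 -0.0305  0.0955] tx [ 0.148  0.989 -0.009] ty [ 0.989 -0.148  0.005] tz [ 0.004 -0.01  -1.   ] F [16.15 -3.75 -5.8 ] M [-1.129 -4.628  0.122] w 0.0198
q [-0.51  0.54  0.59  1.95 -0.41  0.77  0.17]
SEAT mallet x 38.9 y -47.7 | gap to nominal back face -13.1 | Fx 16.53 Fy -1.20
```

Call:
play_rows([
  [0,-10.7,3.4,0.022,0,0.002,255],
  [0,-10.7,3.4,0.022,0,0.002,255],
  [0,-10.7,3.4,0.022,0,0.002,255],
])

```text
clock: 22.1
tcp_pos: [0.5703, -0.0307, 0.0955]
orientation: [2.378, 2.039, -0.011]
contact_force: [17.1, -4.9, -6.4]
grip_width: 0.0197
```

Call:
play_rows([
  [0,18,-1,0,0.003,0,255],
  [0,28,-3,0,0.003,0,255],
  [12,8,-1,0,0.002,0,255],
  [32,1,0,0,0.002,0,255],
  [30,-1,0,0,0,0,255],
])

```text
clock: 22.6
tcp_pos: [0.6415, 0.0314, 0.1026]
orientation: [2.384, 2.033, 0.004]
contact_force: [0.8, 0.1, -4.0]
grip_width: 0.0199
```

Run:
```python
from h import *
ss(); plan(W(56,48,0.095),EX,n=1,claw=255)
```

```text
t 22.6 tcp [0.6415 0.0314 0.1026] tx [ 0.158  0.987 -0.003] ty [ 0.987 -0.158  0.008] tz [ 0.008 -0.005 -1.   ] F [ 0.81  0.11 -3.98] M [ 0.068  0.002 -0.027] w 0.0199
q [-0.56  0.63  0.58  1.78 -0.43  0.86  0.06]
SEAT mallet x 98.7 y 24.3 | gap to nominal back face 46.7 | Fx 0.78 Fy 0.23
[[23.6,-42.8,7.2,0.008,0.003,-0.003,255]]
```

Call:
play_rows([
  [13,-10,2,0.004,0,-0.002,255],
  [1,-24,3,0.004,0,0,255],
  [0,-14,1,0,0,0,255],
])

```text
clock: 22.9
tcp_pos: [0.5959, 0.0618, 0.0948]
orientation: [-2.376, -2.055, 0.003]
contact_force: [-0.0, -0.5, -3.4]
grip_width: 0.0196
```

Run:
```python
from h import *
ss(); plan(W(44,48,0.095),EX,n=1,claw=255)
```

```text
t 22.9 tcp [0.5959 0.0618 0.0948] tx [ 0.145  0.989 -0.001] ty [ 0.989 -0.145 -0.001] tz [-0.002 -0.001 -1.   ] F [-0.04 -0.52 -3.39] M [-0.022  0.024  0.036] w 0.0196
q [-0.63  0.58  0.58  1.88 -0.43  0.8   0.03]
SEAT mallet x 49.0 y 47.3 | gap to nominal back face -3.0 | Fx 0.04 Fy -0.52
[[0.8,-4.9,-0.2,-0.001,0.001,0.01,255]]
```

Call:
play_rows([
  [0.5,-3.5,0.5,0,0,0.005,255],
  [0,-3,0.7,0.002,0,0.003,255],
  [0,-3,1,0.004,0,0,255],
])

```text
clock: 23.2
tcp_pos: [0.5888, 0.0641, 0.0938]
orientation: [2.383, 2.046, -0.001]
contact_force: [6.3, -0.3, -5.4]
grip_width: 0.0196
```

Run:
```python
from h import *
ss()
```

```text
t 23.2 tcp [0.5888 0.0641 0.0938] tx [ 0.151  0.988 -0.001] ty [ 0.988 -0.151  0.001] tz [ 0.001 -0.001 -1.   ] F [ 6.28 -0.29 -5.4 ] M [-0.345 -1.765 -0.013] w 0.0196
q [-0.64  0.57  0.58  1.9  -0.43  0.79  0.02]
SEAT mallet x 41.6 y 48.4 | gap to nominal back face -10.4 | Fx 6.25 Fy 0.68
```

Call:
play_rows([
  [0,-5.5,2,0.011,0,0,255],
  [0,-7.5,2.6,0.014,0,0,255],
  [0,-8.7,3,0.017,0,0,255],
])

```text
clock: 23.5
tcp_pos: [0.588, 0.064, 0.0938]
orientation: [-2.387, -2.041, -0.004]
contact_force: [13.5, -2.4, -3.7]
grip_width: 0.0197
```

Call:
play_rows([
  [0,-9.6,3.2,0.018,0,0,255],
  [0,-9.8,3.3,0.018,0,0,255],
  [0,-10,3.3,0.019,0,0,255],
])

```text
clock: 23.8
tcp_pos: [0.5859, 0.0648, 0.094]
orientation: [-2.39, -2.033, -0.01]
contact_force: [15.5, -2.0, -4.1]
grip_width: 0.0199
```

Call:
play_rows([
  [0,-10.2,3.4,0.019,0,0,255],
  [0,-10.2,3.4,0.019,0,0,255],
  [0,-10.2,3.4,0.019,0,0,255],
])

```text
clock: 24.1
tcp_pos: [0.5839, 0.0649, 0.094]
orientation: [-2.393, -2.025, -0.017]
contact_force: [15.3, -1.9, -4.4]
grip_width: 0.0195
```

Run:
```python
from h import *
ss()
```

```text
t 24.1 tcp [0.5839 0.0649 0.094 ] tx [0.165 0.986 0.012] ty [ 0.986 -0.165  0.002] tz [ 0.004  0.012 -1.   ] F [15.29 -1.92 -4.44] M [-0.805 -4.299 -0.01 ] w 0.0195
q [-0.64  0.56  0.58  1.92 -0.44  0.78  0.02]
SEAT mallet x 36.6 y 48.5 | gap to nominal back face -15.4 | Fx 15.41 Fy 0.47
```

Call:
play_rows([
  [0,-10.4,3.4,0.02,-0.004,-0.002,255],
  [0,-10.4,3.4,0.02,-0.004,-0.002,255],
  [0,-10.4,3.4,0.02,-0.004,-0.002,255],
])

```text
clock: 24.4
tcp_pos: [0.5816, 0.0659, 0.094]
orientation: [-2.395, -2.027, -0.007]
contact_force: [16.2, -2.0, -4.4]
grip_width: 0.0199
```

Call:
play_rows([
  [0,-10.4,3.4,0.02,-0.003,-0.002,255],
  [0,-10.4,3.4,0.02,-0.003,-0.002,255],
  [0,-10.4,3.4,0.02,-0.003,-0.002,255],
])

```text
clock: 24.7
tcp_pos: [0.581, 0.0664, 0.0941]
orientation: [-2.397, -2.031, -0.004]
contact_force: [18.0, -3.2, -7.4]
grip_width: 0.0199
```

Run:
```python
from h import *
ss()
```

```text
t 24.7 tcp [0.581  0.0664 0.0941] tx [0.164 0.986 0.002] ty [ 0.986 -0.164  0.002] tz [ 0.002  0.002 -1.   ] F [17.99 -3.22 -7.38] M [-0.822 -4.989  0.049] w 0.0199
q [-0.65  0.56  0.58  1.92 -0.43  0.78  0.  ]
SEAT mallet x 33.5 y 49.5 | gap to nominal back face -18.5 | Fx 18.27 Fy -0.40
```

Call:
play_rows([
  [0,18,-1,0,0,0,255],
  [0,32,-3,0,0,0,255],
  [-12,10,-1,0,0,0,255],
  [-32,1,0,0,0,0,255],
  [-30,-3,0,0,0,0,255],
])

```text
clock: 25.2
tcp_pos: [0.6337, -0.0144, 0.1004]
orientation: [2.387, 2.038, 0.013]
contact_force: [-1.1, -1.9, -4.4]
grip_width: 0.0194
```

Run:
```python
from h import *
ss(); plan(W(56,-48,0.095),EX,n=1,claw=255)
```

```text
t 25.2 tcp [ 0.6337 -0.0144  0.1004] tx [0.157 0.988 0.004] ty [ 0.988 -0.157  0.008] tz [ 0.008  0.003 -1.   ] F [-1.13 -1.94 -4.37] M [-0.099  0.074 -0.002] w 0.0194
q [-0.48  0.62  0.57  1.8  -0.44  0.84  0.14]
SEAT mallet x 98.1 y -22.2 | gap to nominal back face 46.1 | Fx -0.82 Fy -2.09
[[-26.0,-42.1,4.9,0.008,-0.004,-0.002,255]]
```

Call:
play_rows([
  [-13,-8,1,0.004,-0.002,0,255],
  [-2,-28,2,0.004,-0.002,0,255],
  [0,-16,1,0,0,0,255],
])

```text
clock: 25.5
tcp_pos: [0.578, -0.0297, 0.0961]
orientation: [2.399, 2.025, -0.004]
contact_force: [-0.6, 0.6, -4.8]
grip_width: 0.0194
```

Run:
```python
from h import *
ss(); plan(W(42,-48,0.095),EX,n=1,claw=255)
```

```text
t 25.5 tcp [ 0.578  -0.0297  0.0961] tx [ 0.168  0.986 -0.004] ty [ 0.986 -0.168  0.   ] tz [-0.001 -0.004 -1.   ] F [-0.6   0.56 -4.78] M [0.072 0.073 0.042] w 0.0194
q [-0.5   0.55  0.59  1.93 -0.42  0.78  0.15]
SEAT mallet x 45.4 y -45.9 | gap to nominal back face -6.6 | Fx -0.68 Fy 0.46
[[-2.2,-3.4,1.1,0.0,0.004,-0.013,255]]
```

Call:
play_rows([
  [-1.5,-3.5,1,0,0.003,-0.008,255],
  [0,-3,0.7,0.002,0,-0.005,255],
  [0,-3,0.8,0.004,0,0,255],
])

```text
clock: 25.8
tcp_pos: [0.5694, -0.0299, 0.0946]
orientation: [-2.386, -2.043, 0.001]
contact_force: [7.2, -2.0, -3.9]
grip_width: 0.0199
```

Run:
```python
from h import *
ss()
```

```text
t 25.8 tcp [ 0.5694 -0.0299  0.0946] tx [ 0.154  0.988 -0.   ] ty [ 0.988 -0.154 -0.001] tz [-0.001  0.    -1.   ] F [ 7.24 -2.04 -3.92] M [-0.667 -1.935  0.059] w 0.0199
q [-0.5   0.54  0.58  1.95 -0.42  0.77  0.17]
SEAT mallet x 37.0 y -47.5 | gap to nominal back face -15.0 | Fx 7.47 Fy -0.90
```

Call:
play_rows([
  [0,-5.5,2,0.01,0,0,255],
  [0,-7.5,2.6,0.013,0,0,255],
  [0,-8.7,2.9,0.016,0,0,255],
])

```text
clock: 26.1
tcp_pos: [0.5609, -0.028, 0.0919]
orientation: [-2.377, -2.037, 0.015]
contact_force: [19.9, -4.5, 5.5]
grip_width: 0.0196
```

Call:
play_rows([
  [0,-9.5,3.1,0.018,0,0,255],
  [0,-9.6,3.2,0.018,0,0,255],
  [0,-9.8,3.2,0.018,0,0,255],
])

```text
clock: 26.4
tcp_pos: [0.5606, -0.028, 0.0921]
orientation: [-2.381, -2.039, 0.012]
contact_force: [17.8, -4.4, -4.0]
grip_width: 0.0194
```

Run:
```python
from h import *
ss()
```

```text
t 26.4 tcp [ 0.5606 -0.028   0.0921] tx [ 0.154  0.988 -0.001] ty [ 0.988 -0.154 -0.01 ] tz [-0.01  0.   -1.  ] F [17.81 -4.38 -4.05] M [-1.278 -5.04   0.039] w 0.0194
q [-0.5   0.53  0.58  1.97 -0.42  0.77  0.17]
SEAT mallet x 27.9 y -46.9 | gap to nominal back face -24.1 | Fx 18.27 Fy -1.58
```

Call:
play_rows([
  [0,16,0,0,0,0,255],
  [0,30,-10,0,0,0,255],
  [0,10,-8,0,0,0,255],
])

```text
clock: 26.7
tcp_pos: [0.6163, -0.035, 0.109]
orientation: [-2.376, -2.038, 0.016]
contact_force: [-0.0, 0.4, -4.1]
grip_width: 0.0195
```

Run:
```python
from h import *
ss()
snap('wrist','w5')
```

```text
t 26.7 tcp [ 0.6163 -0.035   0.109 ] tx [ 0.152  0.988 -0.   ] ty [ 0.988 -0.152 -0.015] tz [-0.015  0.002 -1.   ] F [-0.02  0.43 -4.12] M [-0.006 -0.139 -0.022] w 0.0195
q [-0.46  0.59  0.58  1.82 -0.42  0.87  0.17]
SEAT mallet x 84.1 y -45.3 | gap to nominal back face 32.1 | Fx -0.09 Fy 0.42
```

View pics/w5.png

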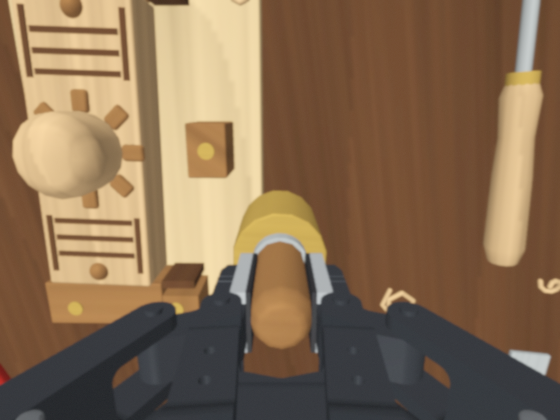

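The block's right end has passed its cheek, which now shows at (183,275). I'll measure the block's pose.

```bash
cat >> h.py <<'E'
def seat(p): d=(np.asarray(p)[...,:2]-SE)*1000; return np.stack([d@EX,d@EY],-1)
E
python3 - <<'E'
from h import *
f=load('w5'); P=cloud(f)
q=P[90:210,0:150].reshape(-1,3); q=q[(q[:,2]>0.062)&(q[:,2]<0.1)]
s=seat(q); print('boss',len(q),s.min(0).round(1),s.max(0).round(1))
t=P[:290,0:200].reshape(-1,3); m=(t[:,2]>0.0495)&(t[:,2]<0.056); s=seat(t[m])
s=s[(s[:,1]>-79.5)&(s[:,1]<78)&(s[:,0]<25)]
for y in range(-76,60,8):
    k=s[(abs(s[:,1]-y)<3)]
    if len(k)>5: print(y,len(k),k[:,0].min().round(1),np.percentile(k[:,0],99.5).round(1))
q=P[125:175,190:230].reshape(-1,3); q=q[(q[:,2]>0.046)&(q[:,2]<0.055)]; print('stop',seat(q).min(0),seat(q).max(0))
E
```

```text
boss 7143 [-40.8 -20.5] [-1.1 20.8]
-76 863 -55.3 5.0
-68 960 -55.2 5.2
-60 969 -54.5 5.5
-52 969 -54.1 5.9
-44 994 -53.8 6.0
-36 1087 -53.8 6.3
-28 1000 -53.3 6.6
-20 455 -22.7 7.0
-12 297 -8.0 7.4
-4 234 -4.0 9.4
4 283 -4.2 9.2
12 342 -7.9 8.0
20 915 -51.7 8.3
28 1351 -52.0 8.5
36 1388 -51.7 8.7
44 1464 -51.1 9.0
52 1503 -50.9 9.1
stop [ 33.01750224 -13.08693856] [53.25395625 13.71885466]
```

Run:
```python
from h import *
plan([0.53,-0.21,0.115],EX,vmax=42,claw=255)
f=load('top0'); print(proj(f,[0.53,-0.21,0]))
```

```text
[[-37.2,-11.9,-0.8,-0.003,0.0,0.001,255],[-37.2,-11.9,-0.9,-0.003,0.0,0.001,255],[-37.2,-11.8,-0.9,-0.003,0.0,0.001,255],[-37.2,-11.8,-1.0,-0.003,0.0,0.001,255],[-37.2,-11.8,-1.0,-0.003,0.0,0.001,255]]
(np.float64(372.1938530079685), np.float64(221.21831257391807))
```

Call:
play_rows([
  [-34,-8,-4,-0.003,0,0,255],
  [-37,-12,-2,-0.003,0,0,255],
  [-37,-12,0,-0.003,0,0,255],
  [-37,-12,2,-0.003,0,0,255],
  [-28,-12,8,-0.003,0,0,255],
])

```text
clock: 27.25
tcp_pos: [0.5322, -0.1925, 0.1031]
orientation: [-2.362, -2.057, 0.002]
contact_force: [0.8, -0.7, -4.1]
grip_width: 0.0192
```

Call:
play_rows([
  [0,-1,10,-0.002,0,0,255],
  [0,0,8,0,0,0,255],
])

```text
clock: 27.45
tcp_pos: [0.5249, -0.1961, 0.0838]
orientation: [-2.369, -2.046, 0.005]
contact_force: [1.4, 1.0, -4.5]
grip_width: 0.0199
```

Run:
```python
from h import *
ss();plan([0.53,-0.21,0.075],EX,n=1,claw=255)
```

```text
t 27.45 tcp [ 0.5249 -0.1961  0.0838] tx [0.146 0.989 0.005] ty [ 0.989 -0.146 -0.011] tz [-0.01   0.007 -1.   ] F [ 1.41  1.01 -4.49] M [ 0.058 -0.054 -0.013] w 0.0199
q [-0.18  0.55  0.57  1.97 -0.43  0.75  0.49]
SEAT mallet x 18.7 y -218.6 | gap to nominal back face -33.3 | Fx 1.23 Fy 1.22
[[-13.0,7.1,8.7,-0.011,-0.005,0.009,255]]
```

Call:
play_rows([
  [-3,2,5,-0.008,-0.004,0.005,255],
  [0,0,5,-0.003,-0.002,0,255],
  [0,0,2,-0.002,-0.002,0,255],
])

```text
clock: 27.75
tcp_pos: [0.5259, -0.1961, 0.0691]
orientation: [-2.38, -2.051, 0.003]
contact_force: [-0.8, -0.4, -4.3]
grip_width: 0.0197
```

Run:
```python
from h import *
ss();plan([0.525,-0.2,0.065],EX,n=1,claw=255)
```

```text
t 27.75 tcp [ 0.5259 -0.1961  0.0691] tx [ 0.148  0.989 -0.001] ty [ 0.989 -0.148 -0.001] tz [-0.001 -0.001 -1.   ] F [-0.78 -0.42 -4.3 ] M [ 0.014 -0.005  0.009] w 0.0197
q [-0.18  0.56  0.56  1.99 -0.44  0.71  0.5 ]
SEAT mallet x 19.7 y -218.4 | gap to nominal back face -32.3 | Fx -0.70 Fy -0.54
[[-3.9,-0.3,4.1,-0.001,0.001,0.007,255]]
```

Call:
play_rows([
  [0,0,1.5,0,0,0,255],
  [0,0,1.5,0,0,0,255],
])

```text
clock: 27.95
tcp_pos: [0.5268, -0.1944, 0.0657]
orientation: [-2.376, -2.054, 0.002]
contact_force: [0.0, -0.6, -3.6]
grip_width: 0.0196
```

Call:
play_rows([
  [0,0,1.5,0,0,0,255],
  [0,0,1.5,0,0,0,255],
])

```text
clock: 28.15
tcp_pos: [0.5271, -0.1946, 0.0652]
orientation: [-2.375, -2.054, 0.001]
contact_force: [-7.1, 2.5, 18.7]
grip_width: 0.0198
```

Call:
play_rows([
  [0,0,-0.5,0,0,0,255],
  [0,0,0,0,0,0,120],
  [0,0,0,0,0,0,60],
  [0,0,0,0,0,0,0],
  [0,0,0,0,0,0,0],
])

```text
clock: 28.65
tcp_pos: [0.5299, -0.1952, 0.068]
orientation: [2.373, 2.054, 0.005]
contact_force: [0.1, 0.6, -0.2]
grip_width: 0.0764
```

Run:
```python
from h import *
ss()
snap('wrist','w6')
```

```text
t 28.65 tcp [ 0.5299 -0.1952  0.068 ] tx [0.144 0.99  0.   ] ty [ 0.99  -0.144  0.004] tz [ 0.004 -0.    -1.   ] F [ 0.12  0.59 -0.18] M [-0.022  0.012 -0.038] w 0.0764
q [-0.18  0.57  0.55  1.98 -0.45  0.71  0.51]
SEAT mallet x 23.5 y -216.9 | gap to nominal back face -28.5 | Fx 0.03 Fy 0.60
```

View pics/w6.png

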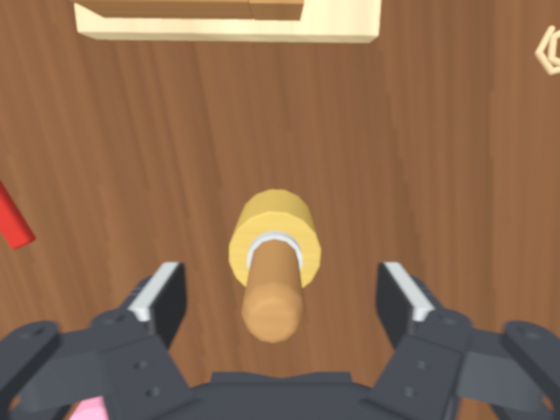

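Call:
play_rows([
  [0,0,-25,0,0,0,0],
  [0,0,-40,0,0,0,0],
  [5,0,-30,0,0,0,0],
])

```text
clock: 29.0
tcp_pos: [0.5272, -0.1899, 0.1614]
orientation: [-2.374, -2.052, 0.006]
contact_force: [0.8, -0.9, 1.1]
grip_width: 0.0849
```

Run:
```python
from h import *
p=SE+(-21.5*EX+0*EY)/1000; print(p)
ss(); plan([p[0],p[1]-0.05,0.16],EX,vmax=45)
```

```text
[0.51885881 0.02522592]
t 29.0 tcp [ 0.5272 -0.1899  0.1614] tx [ 0.145  0.989 -0.   ] ty [ 0.989 -0.145 -0.005] tz [-0.005  0.    -1.   ] F [ 0.76 -0.91  1.09] M [-0.054 -0.07   0.034] w 0.0849
q [-0.27  0.43  0.65  1.93 -0.33  0.89  0.41]
SEAT mallet x 20.0 y -212.0 | gap to nominal back face -32.0 | Fx 0.89 Fy -0.78
[[40.5,-8.0,0.4,-0.001,0.0,0.002,0],[40.5,-8.1,0.4,-0.001,0.0,0.002,0],[40.5,-8.2,0.4,-0.001,0.0,0.002,0],[40.5,-8.3,0.3,-0.001,0.0,0.002,0]]
```

Call:
play_rows([
  [40,-8,-2,-0.001,0,0.002,0],
  [40,-8,-2,-0.001,0,0.002,0],
  [40,-8,-2,0,0,0.002,0],
  [36,-8,0,0,0,0.002,0],
  [0,0,0,0,0,0,0],
])

```text
clock: 29.5
tcp_pos: [0.5224, -0.0274, 0.1729]
orientation: [2.385, 2.036, 0.009]
contact_force: [0.1, -0.1, -0.3]
grip_width: 0.0854
```

Run:
```python
from h import *
ss()
f=snap('wrist','w7'); P=cloud(f)
o=r.get_obs()
q=P.reshape(-1,3); s=seat(q); m=(q[:,2]>0.06)&(q[:,2]<0.095)&(abs(s[:,1])<35)&(s[:,0]>-60)&(s[:,0]<25)
print('boss',m.sum(),s[m].min(0),s[m].max(0), cv2.minEnclosingCircle(s[m].astype(np.float32)))
m=(q[:,2]>0.0495)&(q[:,2]<0.056)&(s[:,0]>-70)&(s[:,0]<24)&(abs(s[:,1])<79)
print('block',cv2.minAreaRect(s[m].astype(np.float32)))
```

```text
t 29.5 tcp [ 0.5224 -0.0274  0.1729] tx [0.157 0.988 0.   ] ty [ 0.988 -0.157  0.009] tz [ 0.009 -0.001 -1.   ] F [ 0.08 -0.11 -0.31] M [-0.063 -0.01   0.04 ] w 0.0854
q [-0.6   0.34  0.66  2.02 -0.27  0.86  0.05]
SEAT mallet x -9.9 y -52.2 | gap to nominal back face -61.9 | Fx 0.10 Fy -0.10
boss 3347 [-43.37922722 -20.50636376] [-1.81802957 20.72232009] ((-22.577281951904297, -0.07707629352807999), 20.810842514038086)
block ((-22.651235580444336, 0.01668548583984375), (158.30654907226562, 63.21052169799805), 89.31233215332031)
```

View pics/w7.png

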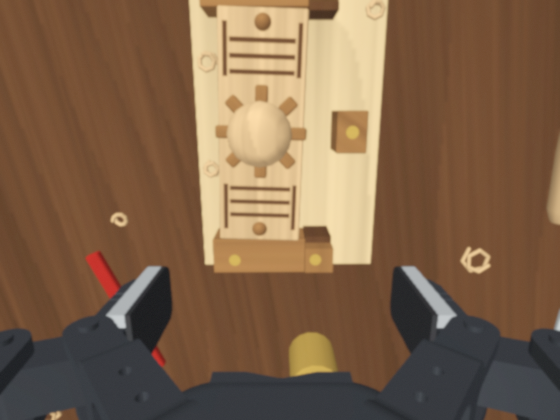

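The block's middle is 22.6 mm out and both cheeks are clear. Next I'll go over the boss.

Run:
```python
from h import *
p=SE+(-22.6*EX)/1000; print(p)
plan([p[0],p[1],0.12],EX,vmax=45)
```

```text
[0.51777205 0.02539609]
[[27.0,-7.0,26.5,0.005,0.0,-0.002,0],[27.0,-6.8,26.5,0.005,0.0,-0.002,0]]
```

Call:
play_rows([
  [27,-7,20,0.005,0,-0.001,0],
  [26,-7,22,0.005,0,-0.001,0],
  [0,0,0,0,0,0,0],
])

```text
clock: 29.85
tcp_pos: [0.5188, 0.0225, 0.131]
orientation: [2.392, 2.032, 0.002]
contact_force: [-0.3, 0.3, -0.1]
grip_width: 0.0857
```

Run:
```python
from h import *
p=SE+(-22.6*EX)/1000
st(); plan([p[0],p[1],0.057],EX,vmax=30)
```

```text
t 29.85 tcp [0.5188 0.0225 0.131 ] tx [ 0.162  0.987 -0.001] ty [ 0.987 -0.162  0.003] tz [ 0.003 -0.002 -1.   ] F [-0.32  0.33 -0.07] M [-0.014 -0.003 -0.014] w 0.0857
q [-0.66  0.4   0.62  2.05 -0.32  0.78 -0.01]
[[0.9,-0.6,24.7,0.001,0.0,-0.002,0],[0.9,-0.5,24.7,0.001,0.0,-0.002,0],[0.9,-0.5,24.7,0.001,0.0,-0.002,0]]
```

Call:
play_rows([
  [1.5,-0.5,24,0.001,0,-0.002,0],
  [1.5,-0.5,24,0.001,0,-0.002,0],
  [1,-0.5,18,0.001,0,-0.002,0],
  [0,0,3,0,0,0,0],
])

```text
clock: 30.25
tcp_pos: [0.5208, 0.0205, 0.0616]
orientation: [2.389, 2.031, 0.001]
contact_force: [-0.5, -0.9, -0.1]
grip_width: 0.0855
```

Run:
```python
from h import *
p=SE+(-22.6*EX)/1000
st(); plan([p[0],p[1],0.056],EX,vmax=30)
```

```text
t 30.25 tcp [0.5208 0.0205 0.0616] tx [ 0.161  0.987 -0.003] ty [ 0.987 -0.161  0.005] tz [ 0.004 -0.004 -1.   ] F [-0.46 -0.91 -0.1 ] M [0.084 0.003 0.046] w 0.0855
q [-0.58  0.52  0.53  2.09 -0.43  0.64  0.08]
[[4.4,-3.8,5.5,0.005,0.003,-0.006,0]]
```

Call:
play_rows([
  [4.5,-4,3,0.004,0.002,-0.005,0],
  [0.5,0,2,0,0,0,0],
], force=60)

```text
clock: 30.45
tcp_pos: [0.5182, 0.0236, 0.0573]
orientation: [2.39, 2.035, -0.001]
contact_force: [0.6, -0.3, 0.2]
grip_width: 0.0854
```

Run:
```python
from h import *
p=SE+(-22.6*EX)/1000
st(); plan([p[0],p[1],0.056],EX,vmax=30)
```

```text
t 30.45 tcp [0.5182 0.0236 0.0573] tx [ 0.159  0.987 -0.002] ty [ 0.987 -0.159  0.002] tz [ 0.001 -0.002 -1.   ] F [ 0.56 -0.3   0.19] M [-0.03  -0.007  0.032] w 0.0854
q [-0.58  0.52  0.53  2.09 -0.43  0.63  0.08]
[[1.7,-0.7,1.3,0.002,0.002,-0.005,0]]
```

Call:
play_rows([
  [1.5,-0.5,0.5,0.002,0.001,-0.003,60],
  [0,0,0,0,0,0,110],
  [0,0,0,0,0,0,160],
  [0,0,0,0,0,0,200],
  [0,0,0,0,0,0,255],
])

```text
clock: 30.95
tcp_pos: [0.5189, 0.0251, 0.0592]
orientation: [2.388, 2.04, 0.003]
contact_force: [-0.3, -0.2, -2.3]
grip_width: 0.0393
```

Call:
play_rows([
  [0,0,0,0,0,0,255],
  [0,0,0,0,0,0,255],
  [0,0,0,0,0,0,255],
])

```text
clock: 31.25
tcp_pos: [0.5189, 0.0251, 0.0591]
orientation: [2.387, 2.04, 0.003]
contact_force: [0.2, -0.9, -0.6]
grip_width: 0.0389
```

Run:
```python
from h import *
st()
```

```text
t 31.25 tcp [0.5189 0.0251 0.0591] tx [0.156 0.988 0.001] ty [ 0.988 -0.156  0.002] tz [ 0.002  0.    -1.   ] F [ 0.22 -0.94 -0.63] M [-0.052  0.089 -0.005] w 0.0389
q [-0.58  0.52  0.53  2.09 -0.43  0.64  0.08]
```

Call:
play_rows([
  [0,-4,0,0,0,0,255],
  [0,-5,-2,0,0,0,255],
  [0,-3,-8,0,0,0,255],
  [0,0,-15,0,0,0,255],
], force=80)

```text
clock: 31.65
tcp_pos: [0.5042, 0.0272, 0.0835]
orientation: [-2.388, -2.04, 0.003]
contact_force: [-0.3, 1.3, -1.8]
grip_width: 0.0391
```

Run:
```python
from h import *
st(); snap('side','s8'); cv2.imwrite('pics/c8.png',cv2.resize(load('s8')['color'][120:320,180:420],None,fx=3,fy=3))
```

```text
t 31.65 tcp [0.5042 0.0272 0.0835] tx [ 0.156  0.988 -0.001] ty [ 0.988 -0.156 -0.002] tz [-0.002 -0.    -1.   ] F [-0.28  1.34 -1.79] M [ 0.131 -0.049  0.021] w 0.0391
q [-0.63  0.46  0.56  2.11 -0.39  0.68  0.04]
```

View pics/c8.png

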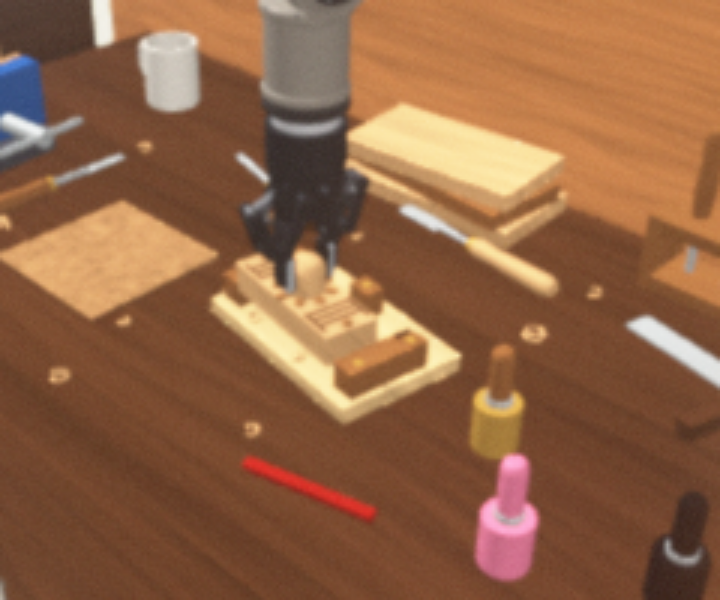

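Run:
```python
from h import *
f=load('top0'); c=f['color']; P=cloud(f)
hsv=cv2.cvtColor(c,cv2.COLOR_BGR2HSV)
g=c[200:285,150:235].astype(int); m=(g[...,2]>150)&(g[...,2]-g[...,0]>50)
n,l,s,ce=cv2.connectedComponentsWithStats(m.astype(np.uint8)); k=1+np.argmax(s[1:,4]); print(s[k],ce[k])
ys,xs=np.where(l==k); rc=cv2.minAreaRect(np.c_[xs,ys].astype(np.float32)); print(rc)
print(pz(f,rc[0][0]+150,rc[0][1]+200,.005),pz(f,ce[k][0]+150,ce[k][1]+200,.005))
plan([0.471,0.3137,0.135],None,vmax=38,claw=255)
```

```text
[   9   11   65   65 4115] [40.63353584 43.25978129]
((41.0, 43.0), (64.0, 64.0), 90.0)
[0.47061838 0.31066573 0.005     ] [0.46988126 0.31171034 0.005     ]
[[34.7,-9.9,-6.1,0.0,-0.0,0.0,255],[34.7,-9.9,-6.1,0.0,-0.0,0.0,255],[34.7,-9.9,-6.1,0.0,-0.0,0.0,255],[34.7,-9.9,-6.1,0.0,-0.0,0.0,255],[34.7,-9.9,-6.1,0.0,-0.0,0.0,255]]
[[34.7,-9.9,-6.1,0.0,-0.0,0.0,255],[34.7,-9.9,-6.1,0.0,-0.0,0.0,255],[34.7,-9.9,-6.1,0.0,-0.0,0.0,255]]
```

Call:
play_rows([
  [0,0,-20,0,0,0,255],
  [5,-1,-25,0,0,0,255],
  [20,-5,-12,0,0,0,255],
  [32,-9,-2,0,0,0,255],
  [35,-10,-1,0,0,0,255],
])

```text
clock: 32.2
tcp_pos: [0.4949, 0.1186, 0.1503]
orientation: [2.399, 2.025, 0.006]
contact_force: [0.1, 0.9, -2.4]
grip_width: 0.0387
```

Run:
```python
from h import *
st(); plan([0.470,0.312,0.13],EX,vmax=38,claw=255)
```

```text
t 32.2 tcp [0.4949 0.1186 0.1503] tx [0.168 0.986 0.002] ty [ 0.986 -0.168  0.004] tz [ 0.004  0.001 -1.   ] F [ 0.06  0.87 -2.45] M [-0.036 -0.03   0.021] w 0.0387
q [-0.87  0.35  0.63  2.06 -0.29  0.81 -0.24]
[[31.1,-9.5,3.4,0.001,-0.0,-0.002,255],[31.1,-9.4,3.4,0.001,-0.0,-0.002,255],[31.1,-9.4,3.4,0.001,-0.0,-0.002,255],[31.1,-9.3,3.4,0.001,-0.0,-0.002,255],[31.2,-9.2,3.4,0.001,-0.0,-0.002,255]]
[[31.2,-9.2,3.4,0.001,-0.0,-0.002,255]]
```

Call:
play_rows([
  [32,-9.5,3,0.001,0,-0.002,255],
  [32,-9.5,3,0.001,0,-0.002,255],
  [32,-9,3,0.001,0,-0.002,255],
  [32,-9,3,0.001,0,-0.002,255],
  [28,-9,3,0.001,0,-0.002,255],
])

```text
clock: 32.7
tcp_pos: [0.4726, 0.2875, 0.1373]
orientation: [-2.387, -2.037, -0.007]
contact_force: [1.0, 0.3, -2.7]
grip_width: 0.0387
```

Call:
play_rows([
  [10,-4,3,0.001,0,-0.002,255],
  [0,0,0,0,0,0,255],
])

```text
clock: 32.9
tcp_pos: [0.4678, 0.3031, 0.1337]
orientation: [-2.375, -2.047, -0.005]
contact_force: [0.1, -0.3, -1.5]
grip_width: 0.0389
```

Run:
```python
from h import *
st(); plan([0.470,0.312,0.06],EX,vmax=25,claw=255); snap('wrist','w9')
```

```text
t 32.9 tcp [0.4678 0.3031 0.1337] tx [0.148 0.989 0.006] ty [ 0.989 -0.148 -0.002] tz [-0.001  0.007 -1.   ] F [ 0.12 -0.33 -1.54] M [-0.008 -0.016 -0.02 ] w 0.0389
q [-1.12  0.45  0.56  1.96 -0.33  0.82 -0.52]
[[2.9,0.3,24.6,-0.001,-0.002,0.002,255],[2.9,0.3,24.6,-0.001,-0.002,0.002,255],[3.0,0.3,24.6,-0.001,-0.002,0.002,255]]
```

View pics/w9.png

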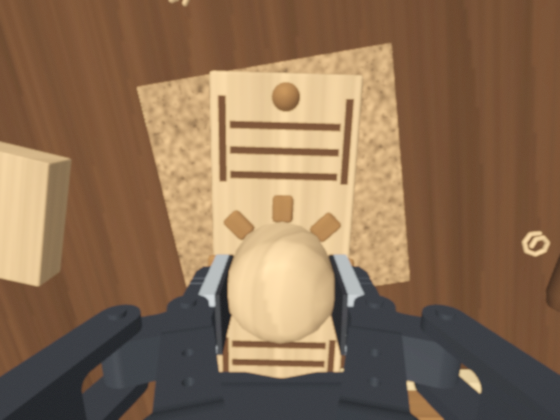

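Call:
play_rows([
  [5,0,22,0,-0.003,0.002,255],
  [5,0,22,0,-0.003,0.002,255],
  [2,0,18,0,0,0,255],
  [0,0,5,0,0,0,255],
])

```text
clock: 33.35
tcp_pos: [0.4735, 0.3072, 0.0676]
orientation: [2.394, 2.033, 0.002]
contact_force: [-0.8, -0.6, -2.1]
grip_width: 0.0388
```

Run:
```python
from h import *
st(); plan([0.470,0.312,0.048],EX,n=1,claw=255)
```

```text
t 33.35 tcp [0.4735 0.3072 0.0676] tx [0.162 0.987 0.001] ty [ 0.987 -0.162  0.002] tz [ 0.002  0.    -1.   ] F [-0.8  -0.58 -2.14] M [-0.023 -0.024 -0.027] w 0.0388
q [-1.07  0.56  0.51  1.98 -0.41  0.7  -0.48]
[[4.2,-4.2,19.6,0.002,-0.001,-0.008,255]]
```

Call:
play_rows([
  [3,-3,8,0.002,0,-0.004,255],
  [2,-1,6,0,0,-0.003,255],
  [0,0,3,0,0,0,255],
])

```text
clock: 33.65
tcp_pos: [0.4718, 0.3099, 0.051]
orientation: [2.392, 2.036, 0.001]
contact_force: [-0.7, -0.7, -2.0]
grip_width: 0.0386
```

Call:
play_rows([
  [0,0,1.5,0,0,0,255],
  [0,0,1.5,0,0,0,255],
])

```text
clock: 33.85
tcp_pos: [0.4722, 0.3098, 0.0484]
orientation: [2.392, 2.036, 0.003]
contact_force: [-0.5, 0.1, -2.6]
grip_width: 0.0385
```

Run:
```python
from h import *
st()
```

```text
t 33.85 tcp [0.4722 0.3098 0.0484] tx [0.16  0.987 0.001] ty [ 0.987 -0.16   0.002] tz [ 0.002  0.001 -1.   ] F [-0.46  0.15 -2.56] M [-0.026 -0.033 -0.026] w 0.0385
q [-1.06  0.59  0.48  1.99 -0.43  0.67 -0.46]
```

Call:
play_rows([
  [0,0,1.5,0,0,0,255],
  [0,0,1,0,0,0,255],
])

```text
clock: 34.05
tcp_pos: [0.4726, 0.3101, 0.0463]
orientation: [2.392, 2.036, 0.005]
contact_force: [-0.5, 0.3, -1.6]
grip_width: 0.0386
```

Call:
play_rows([
  [0,0,1.5,0,0,0,255],
  [0,0,1.5,0,0,0,255],
])

```text
clock: 34.25
tcp_pos: [0.4728, 0.3102, 0.0461]
orientation: [-2.391, -2.034, -0.005]
contact_force: [-6.8, -3.1, 18.6]
grip_width: 0.0387
```

Call:
play_rows([
  [0,0,-0.5,0,0,0,255],
  [0,0,0,0,0,0,140],
  [0,0,0,0,0,0,70],
  [0,0,0,0,0,0,0],
  [0,0,0,0,0,0,0],
])

```text
clock: 34.75
tcp_pos: [0.4738, 0.3109, 0.0477]
orientation: [-2.391, -2.034, -0.009]
contact_force: [-0.8, 0.2, -0.3]
grip_width: 0.0802
```

Call:
play_rows([
  [0,0,-20,0,0,0,0],
  [0,0,-35,0,0,0,0],
  [0,0,-40,0,0,0,0],
  [-20,0,-20,0,0,0,0],
  [0,0,0,0,0,0,0],
])

```text
clock: 35.25
tcp_pos: [0.4702, 0.2898, 0.1656]
orientation: [-2.392, -2.036, -0.005]
contact_force: [1.3, -0.4, -0.0]
grip_width: 0.0853
```

Run:
```python
from h import *
st(); f=snap('wrist','w10'); P=cloud(f); t=snap('top','t10'); snap('side','s10')
q=P.reshape(-1,3)
m=(q[:,2]>0.055)&(q[:,2]<0.085)&(abs(q[:,0]-.47)<.05)&(abs(q[:,1]-.312)<.05); print('boss',cv2.minEnclosingCircle((q[m][:,:2]*1000).astype(np.float32)),q[m][:,2].max())
m=(q[:,2]>0.03)&(q[:,2]<0.046)&(abs(q[:,0]-.47)<.1)&(abs(q[:,1]-.312)<.12); k=q[m]; print('block',cv2.minAreaRect((k[:,:2]*1000).astype(np.float32)))
k=k[k[:,2]>.037]; A=np.c_[k[:,:2],np.ones(len(k))]; print('plane',np.linalg.lstsq(A,k[:,2],rcond=None)[0],k[:,2].mean())
m=(q[:,2]>0.003)&(q[:,2]<0.009)&(abs(q[:,0]-.47)<.13)&(abs(q[:,1]-.312)<.13); k=q[m]; print('mat',cv2.minAreaRect((k[:,:2]*1000).astype(np.float32)),len(k))
cv2.imwrite('pics/t10c.png',cv2.resize(t['color'][120:300,110:470],None,fx=2.2,fy=2.2))
```

```text
t 35.25 tcp [0.4702 0.2898 0.1656] tx [0.16  0.987 0.003] ty [ 0.987 -0.16   0.001] tz [ 0.002  0.003 -1.   ] F [ 1.34 -0.36 -0.01] M [ 0.039  0.029 -0.013] w 0.0853
q [-1.14  0.4   0.61  1.95 -0.29  0.88 -0.54]
boss ((473.4324951171875, 310.975830078125), 20.830007553100586) 0.07702082038142072
block ((473.7532958984375, 310.55462646484375), (160.01077270507812, 63.39158630371094), 79.0026626586914)
plane [-7.58765058e-05  6.79981771e-04  3.91924219e-02] 0.0393729386249439
mat ((479.5668640136719, 305.10162353515625), (199.31480407714844, 240.99012756347656), 0.4718829095363617) 29945
```

View pics/t10c.png

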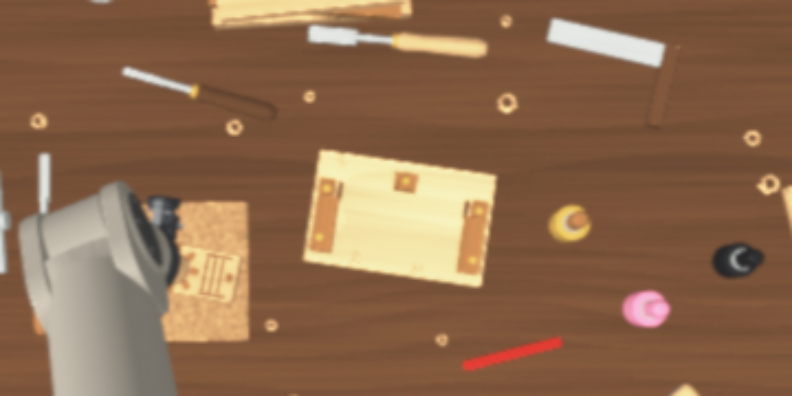

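View pics/s10.png

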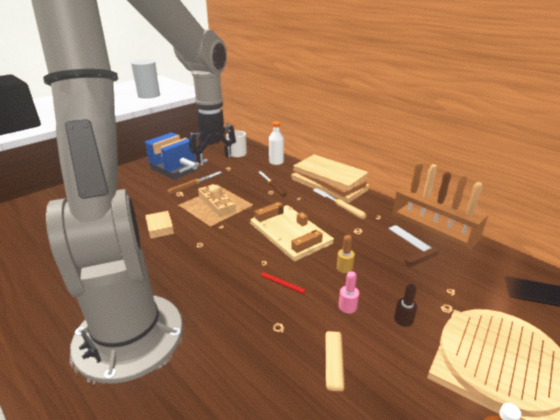

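View pics/w10.png

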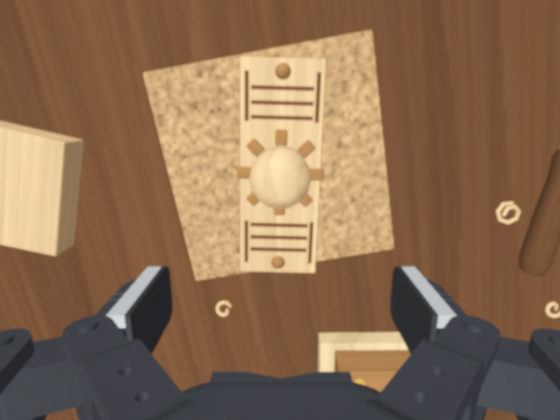

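Run:
```python
from h import *
f=load('w10')
c=np.array([pz(f,*p,.005) for p in [(145,72),(372,30),(393,248),(197,280)]]); print(c.round(4),c.mean(0))
o=r.get_obs(); print(o['qvel'].round(4),o['clock'],o['contact_force'])
```

```text
[[0.382  0.4004 0.005 ]
 [0.5591 0.402  0.005 ]
 [0.5605 0.2238 0.005 ]
 [0.3834 0.2215 0.005 ]] [0.47125781 0.31195905 0.005     ]
[ 0.0006  0.021  -0.0105  0.0068  0.0013  0.0014  0.0009] 35.4 [ 0.06346466  0.05104927 -0.06938293]
```

The block is about 2 mm from the mat's centre and flat. The mallet stands upright and the gripper is clear of everything, so I'm handing in.

Call:
play_rows([
  [0,0,-10,0,0,0,0],
  [0,0,0,0,0,0,0],
])

```text
clock: 35.6
tcp_pos: [0.4673, 0.2929, 0.1713]
orientation: [-2.386, -2.041, 0.006]
contact_force: [0.1, 0.5, 0.4]
grip_width: 0.0856
```

```bash
python3 -c "
from bench import r
print(r.hand_in()); print(r.get_obs()['clock'])"
```

```text
the job is handed in; nothing more can be done
None
the job is handed in; nothing more can be done
```

I worked the block out of its holding board with the brass mallet and laid it on the cork mat, then handed in at about 35.6 s. The hand-in reports no verdict. One force reading on the last tap may have been over the 22 N limit.

- **Taps:** The right end would not move at first, even at about 17 N. I then tapped left, right, left, right, left, right, and stopped each time the block locked.
- **Freeing the block:** It came 22.6 mm out of its seat, clear of both cheeks, and the hand stayed off it until then.
- **Mallet:** I set it back on the bench nearer the board, at about (0.53, -0.20). In the last pictures it stands upright and let go.
- **Block:** I lifted it by the boss. It lies face up and flat, about 2–3 mm from the mat's centre.
- **Bystanders:** The tools I could see in the last top and side pictures had not visibly moved. I judged this by eye, and the arm hides part of the gouge and offcut in the top view.

**Force check:** Pushes mostly read 15–18.5 N at the wrist. On the last right tap the end let go suddenly, and one reading was about 20 N level plus about 10 N upward, about 22.5 N combined. That is a wrist reading with about 1 N of noise, taken while moving, so I cannot say whether the mallet's force on the block passed 22 N. Pushing carried on normally after it.

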